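# Set and lock the moon-phase roller, then take its picture

## Task

Turn the black moon-phase roller on its centres until its orange stripe faces straight up. Then lock the setting: draw the red-headed lock pin out of its slanted holder, set its tip in the front end of the slot in the cover plate (the end nearest you) and slide it along the slot until it drops all the way into the hidden socket, and leave it standing there. Only then press the green button on the white box fully in and let go; leave the cookies, bowl, glue stick and jar where they are.

Things in the scene. Friction and masses are not known exactly. Their poses are not given: they have to be found in the camera images.
- stand: Fixed grey base plate 150 (x) by 400 (y) by 15 mm, centred at y -30 mm. Origin on the table under the roller's middle; x away from the robot at yaw 0, y along the roller, z up. Two blue posts (50 mm wide in x, tops 100 mm up) at y 100 to 130 and -130 to -100 mm hold the roller on cone centres. A lock housing stands at its right (-y) end, a document camera over its left end.
- camera_lens (a point): Lens of the document camera (white, 32 mm wide, 50 mm tall), fixed 265 mm above the table over the roller at stand x 0, y 85 mm; keep clear. Its boom, 315 mm up, runs to an upright 16 mm post at stand x 60, y 155 mm.
- cover (a point): Middle of the top of the aluminium cover plate on the blue lock housing, 184 (x) by 70 (y) mm, 6 mm thick, top 60 mm above the table, at stand x 0, y -185 mm. On its centre line an open slot 13 mm wide runs along the stand's x from -52.5 to 52.5 mm. Under it is a level dark steel rail, top 54 mm up.
- roller (a joint): Angle of the black roller about the stand's y axis, rad: 0 = orange stripe straight up, positive = stripe turned towards the stand's +x (away from the robot). Starts between 0.6 and 1.5. Turns freely both ways up to 3 rad against light friction (0.04 N m) and stays where it is left. Roller: 44 mm diameter, 176 mm long, axis 95 mm above the table along the stand's y.
- roller_grip (a point): Fixed point on the roller's axis at the middle of its dull grey rubber grip band (44 mm long, 45 mm diameter), stand y = -50 mm, 95 mm above the table.
- mark (a point): Middle of the orange stripe (8 mm wide, 78 mm long) on the roller's surface, 23 mm out from the axis, at stand y = 45 mm; it turns with the roller.
- slot_front (a point): Point over the slot's centre line, level with the plate's top, 8 mm inside its front end (stand x -44 mm); the slot runs from here along +x. In the rail below is one socket, 12.5 mm square, 24 mm deep (floor 30 mm above the table), its centre somewhere 36 to 70 mm along from here: it differs each time and is not reported. A tip on the rail is 6 mm below this point, in the socket 30 mm.
- lock_pin: Loose lock pin, 50 g, 85 mm long: steel shank 10 mm diameter and 45 mm long with a slightly pointed end, then a red round head 18 mm diameter and 40 mm long. Origin at the shank's tip, z along the pin towards the head. It starts in the holder's slanted hole, leaning 35 to 40 degrees (a little loose).
- pin_holder: Fixed grey plate 110 (x) by 70 (y) by 12 mm with a yellow block whose blind hole (11.5 mm diameter, 35 mm deep) leans 35 degrees from vertical, its mouth towards the holder's -x. Origin on the table, z up. Pin tip in place at about x 11, y 0, z 32 mm, hole mouth at x -9, z 61 mm, middle of the red head at x -26, z 86 mm; the pin draws out along the direction (-0.574, 0, 0.819) of the holder's frame.
- shutter (a joint): Travel of the green push button, m: 0 out, 0.006 fully in (about 5 N); springs back.
- shutter_top (a point): Middle of the top face of the green button (30 mm diameter); pressed straight down.
- button_box: Fixed white box 85 (x) by 70 (y) by 30 mm under the button; origin at its underside.
- cookie_a: Dark sandwich cookie, 46 mm diameter, 14 mm high, loose; origin under its centre. Leave alone.
- cookie_b: Open cookie with cream top and sprinkles, 46 mm diameter, 9 mm high, loose; origin under its centre. Leave alone.
- cookie_c: Dark sandwich cookie, 46 mm diameter, 14 mm high, loose; origin under its centre. Leave alone.
- bowl: White bowl, 110 mm across, 40 mm high, loose; origin under its centre. Leave alone.
- glue: Yellow glue stick, 34 mm diameter, 95 mm high, loose; origin under its centre. Leave alone.
- jar: Small glass jar, 60 mm diameter, 80 mm high, loose; origin under its centre. Leave alone.

How it is judged:
By the outcome, as a careful person would: the job done as asked, in the order asked, and still so for the second after the job is handed in, with the robot touching nothing.
It also fails if it takes over 72 s, if anything falls off the work surface, if the arm or the gripper's body presses on something with over 40 N, if the wrist force passes 120 N, or if a joint passes its speed limit or range.

## Robot

A 6-joint arm with a two-finger parallel gripper is mounted at the origin on the work surface. World frame = base frame: x ahead of the robot, y to its left, z up, the work surface at z = 0. Lengths are in mm, angles in rad, forces in N, time in s.
With the tool pointing down it reaches from about 375 to 925 mm from the base axis. Payload 5.7 kg.
Tool frame: the origin (TCP) lies at the very end of the fingers, on their centre line; the grasp point (between the pads) lies 19 mm behind it (robot.tcp_to_grasp is the distance from the TCP to the grasp point, in mm); z points along the fingers, y is the line along which they close (so a half turn about z gives the same grasp; the last joint's range is limited). The gripper opens to 88 mm and grips with 3 to 60 N. Pads are 20 mm wide; open, the fingers measure 115 mm over their backs; the gripper's body (75 mm by 178 mm) begins 61 mm behind the grasp point.
Start: joints at [-0.115, 0.359, 1.51, -0, 1.272, -0.115], TCP at [599.968, -0.004, 222.623] pointing down, gripper open.
Joint ranges: [-2.97, 2.97], [-1.01, 2.36], [0.21, 2.38], [-0.96, 4.11], [0.2, 2.71], [-2.98, 2.98]. Speed limits (rad/s): [2.39, 2.39, 3.14, 3.14, 3.14, 3.14].

## Interface

Orientations are given as a 3x3 rotation matrix whose columns are the frame's x, y, z axes.
In Python, from cell import robot gives the robot as it stands.
- The arm moves only by the tool arm_command, never from a script. Its argument "motion" is a list of rows, each an object of numbers: "tx", "ty", "tz": the shift along the tool's x, y, z in mm; "roll": the turn about the tool's z in degrees; "hand": the closure in counts, from 0 (fully open) to 255 (shut). In form: [{"tx": .., "ty": .., "tz": .., "roll": .., "hand": ..}, ...]. A call has 1 to 10 rows; each row shifts and turns the commanded pose from where the row before left it, along the tool's axes as they then stand; what a row does not reach is not made up. A row lasts 1/10 s, in which the tool goes at most 50 mm and 8.59 degrees, less where a joint would pass 70% of its speed; a pose out of reach is approached as far as the arm can. A call is refused whole if a number of a shift passes 50 or a number of a turn 8.59, either way. A call with a gripper value outside its range is refused whole. The fingers move at their own pace and stop on an object; "force" is the grip in N (left out, the last holds). Time passes only in rows, so rows that do not move let the fingers close. It gives the time, the measured TCP pose, the force, the opening and the grip force at its end, in the units of the state.
- robot.state(): the state, without advancing time (a new reading comes with each control period).
- robot.capture(name): name is "scene" or "side" or "wrist"; returns a dict with "frame" (400x640x3 uint8, red, green, blue), "intrinsics" (3x3 intrinsics, pixels), "dist" ([k1, k2, p1, p2, k3] as OpenCV has them; the pictures are not rectified), "world_from_camera" (4x4, takes a point from camera to world coordinates); the wrist camera has in their place "tool_from_camera" (4x4, takes a point from camera to tool coordinates, whose origin is the TCP and whose axes are the flange's). Camera axes: x right, y up, looking along -z (the intrinsics and any distortion apply to the point x, -y, -z); pixel columns grow to the right and rows downward; lengths in mm; the calibration is good to about 2 mm. A picture is of the moment at which its call begins: read the wrist's pose just before it. There is no depth.
- robot.finish_job(): hands the job in; it is judged then, once.
The state is a dict: "t": time; "q": joint angles; "joint_vel": joint speeds; "joint_torque": joint torques, N m; "tcp_pos": TCP position; "orientation": TCP orientation; "force": force on the tool from outside, world axes, zero at the start; "moment": the same for the moment, N m; "grip_width": finger opening in mm; "gripper_force": force on a finger pad.
Only numpy, scipy, OpenCV 4.12 (cv2) and the standard library are available. Lean on these libraries where they do the work, as an engineer would, in place of code of your own. Each camera call takes 0.05 s, during which the arm holds its last target. There are 200 camera calls.

## Working session

There is one attempt and no reset: what is moved stays moved. The work goes in short steps, Python scripts to look and compute and a tool call to move; the robot and the scene stay as the last step left them, time stands still between calls to the robot, and variables do not carry over. Pictures are saved under pics/ and viewed, at most 10 in all, crops included, and the job is handed in when it is done.

Besides the shell and the picture viewer there is one more tool, called after "Request:" by a JSON object that holds its "api" and its "payload". arm_command: Moves the arm, as the interface text tells. Its arguments: {"type":"object","properties":{"motion":{"type":"array","items":{"type":"object","properties":{"tx":{"type":"number"},"ty":{"type":"number"},"tz":{"type":"number"},"roll":{"type":"number"},"hand":{"type":"number"}}}},"force":{"type":"number"}},"required":["motion"]}

```bash
mkdir -p pics; ls; python3 - <<'E'
from cell import robot
import cv2,pickle
s=robot.state();print({k:s[k] for k in('t','tcp_pos','orientation','grip_width')})
d={}
for n in("scene","side","wrist"):
    c=robot.capture(n);d[n]=c;cv2.imwrite(f"pics/{n}0.png",c["frame"][:,:,::-1])
    print(n,c["intrinsics"],c["dist"],c.get("world_from_camera",c.get("tool_from_camera")))
pickle.dump(d,open("c0.pkl","wb"))
E
```

```text
pics
{'t': 0.0, 'tcp_pos': array([5.99322589e+02, 6.27501031e-02, 2.21831466e+02]), 'orientation': array([[ 6.86534041e-07,  9.99998383e-01, -1.79807989e-03],
       [ 9.99999984e-01, -3.65639399e-07,  1.78465497e-04],
       [ 1.78464551e-04, -1.79807999e-03, -9.99998368e-01]]), 'grip_width': 88.13747885413217}
scene [[370.76699148   0.         314.38731367]
 [  0.         370.76699148 202.85573488]
 [  0.           0.           1.        ]] [0.02821927 0.         0.         0.         0.        ] [[ 1.31560491e-01 -6.83456488e-01  7.18038346e-01  1.37827876e+03]
 [ 9.91299347e-01  8.76517950e-02 -9.81975978e-02 -1.05778734e+02]
 [ 4.17643556e-03  7.24709867e-01  6.89041484e-01  9.62586054e+02]
 [ 0.00000000e+00  0.00000000e+00  0.00000000e+00  1.00000000e+00]]
side [[432.53604261   0.         323.04797415]
 [  0.         432.53604261 205.23736717]
 [  0.           0.           1.        ]] [-0.0964167  0.         0.         0.         0.       ] [[ 7.98501578e-01  4.39914471e-01 -4.10938545e-01 -6.88648260e+01]
 [-6.01927361e-01  5.73394218e-01 -5.55790000e-01 -8.52561492e+02]
 [-8.87027849e-03  6.91154345e-01  7.22652744e-01  1.27575213e+03]
 [ 0.00000000e+00  0.00000000e+00  0.00000000e+00  1.00000000e+00]]
wrist [[351.84931939   0.         318.352707  ]
 [  0.         351.84931939 200.95894424]
 [  0.           0.           1.        ]] [0.00021971 0.         0.         0.         0.        ] [[-7.19183080e-05  9.66979139e-01  2.54855528e-01  6.97604954e+01]
 [ 9.99999948e-01  1.49360508e-04 -2.84514883e-04  3.68608558e-01]
 [-3.13185307e-04  2.54855494e-01 -9.66979100e-01 -1.62356170e+02]
 [ 0.00000000e+00  0.00000000e+00  0.00000000e+00  1.00000000e+00]]
```

View pics/scene0.png

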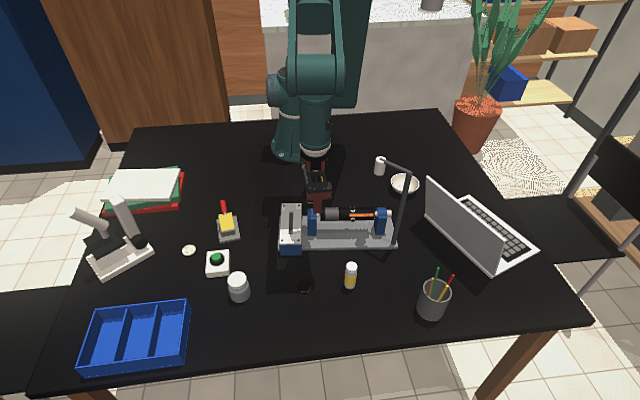

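View pics/side0.png

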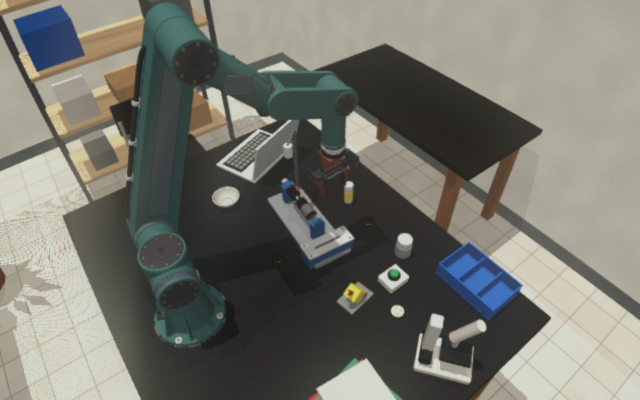

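```bash
cat > h.py <<'E'
import numpy as np, cv2, pickle
from cell import robot
def cap(n):
    s=robot.state(); c=robot.capture(n)
    if "tool_from_camera" in c:
        T=np.eye(4);T[:3,:3]=s["orientation"];T[:3,3]=s["tcp_pos"]
        c["world_from_camera"]=T@c["tool_from_camera"]
    return c
def ray(c,uv):
    p=cv2.undistortPoints(np.array(uv,float).reshape(-1,1,2),c["intrinsics"],np.array(c["dist"]))[:,0]
    d=np.c_[p[:,0],-p[:,1],-np.ones(len(p))]@c["world_from_camera"][:3,:3].T
    return c["world_from_camera"][:3,3],d/np.linalg.norm(d,axis=1)[:,None]
def plane(c,uv,z):
    o,d=ray(c,uv); return o+d*((z-o[2])/d[:,2])[:,None]
def tri(c1,u1,c2,u2):
    o1,d1=ray(c1,[u1]);o2,d2=ray(c2,[u2])
    A=np.c_[d1[0],-d2[0]];t=np.linalg.lstsq(A,o2-o1,rcond=None)[0]
    a=o1+t[0]*d1[0];b=o2+t[1]*d2[0]; return (a+b)/2,np.linalg.norm(a-b)
def proj(c,P):
    W=np.linalg.inv(c["world_from_camera"]);p=np.atleast_2d(P)@W[:3,:3].T+W[:3,3]
    q=p*[1,-1,-1]
    return cv2.projectPoints(q,np.zeros(3),np.zeros(3),c["intrinsics"],np.array(c["dist"]))[0][:,0]
def mask(c,name):
    h=cv2.cvtColor(c["frame"],cv2.COLOR_RGB2HSV)
    R=dict(red=[(0,150,60),(6,255,255)],orange=[(7,150,120),(18,255,255)],yellow=[(20,120,80),(34,255,255)],
           green=[(50,100,40),(75,255,255)],blue=[(100,90,40),(120,255,255)])[name]
    return cv2.inRange(h,*map(np.array,R))
def blobs(c,name,amin=12):
    n,l,st,ce=cv2.connectedComponentsWithStats(mask(c,name))
    return [(int(st[i,4]),ce[i].round(1).tolist(),st[i,:4].tolist()) for i in range(1,n) if st[i,4]>=amin]
E
python3 - <<'E'
from h import *
d=pickle.load(open("c0.pkl","rb"))
for n in("scene","side"):
    for k in("red","orange","yellow","green","blue"):
        for b in blobs(d[n],k):
            x,y=b[1]
            if 170<x<460 and y>150:print(n,k,b,plane(d[n],[b[1]],{'green':40,'blue':60}.get(k,80))[0].round())
c=d["wrist"];T=np.eye(4);s=robot.state();T[:3,:3]=s["orientation"];T[:3,3]=s["tcp_pos"];c["world_from_camera"]=T@c["tool_from_camera"]
for k in("red","orange","yellow","green","blue"):print(k,blobs(c,k))
E
```

```text
scene red (69, [181.4, 180.0], [180, 172, 5, 22]) [ 276. -448.   80.]
scene red (71, [223.0, 205.4], [220, 199, 7, 13]) [ 431. -292.   80.]
scene red (34, [450.8, 278.3], [447, 274, 8, 11]) [816. 363.  80.]
scene orange (77, [361.4, 214.7], [349, 213, 25, 4]) [536. 168.  80.]
scene yellow (231, [225.9, 221.0], [218, 212, 17, 19]) [ 507. -279.   80.]
scene yellow (102, [349.7, 280.2], [344, 273, 13, 13]) [786.  77.  80.]
scene yellow (52, [442.6, 292.3], [437, 284, 12, 17]) [857. 323.  80.]
scene green (13, [172.0, 167.0], [166, 167, 13, 1]) [ 139. -511.   40.]
scene green (14, [177.9, 185.4], [177, 180, 2, 12]) [ 257. -473.   40.]
scene green (70, [215.8, 256.8], [211, 253, 10, 9]) [ 620. -312.   40.]
scene green (59, [435.0, 278.4], [431, 267, 9, 30]) [785. 338.  40.]
scene blue (290, [380.3, 220.5], [374, 207, 13, 28]) [551. 232.  60.]
scene blue (215, [311.2, 222.1], [307, 208, 10, 28]) [529.  -0.  60.]
scene blue (233, [290.2, 249.9], [280, 245, 22, 11]) [639. -80.  60.]
side red (28, [313.0, 396.3], [309, 393, 9, 7]) [ 155. -492.   80.]
side orange (14, [350.1, 292.1], [348, 290, 5, 5]) [ 447. -295.   80.]
side yellow (66, [348.0, 195.7], [344, 192, 9, 9]) [719.  49.  80.]
side yellow (247, [353.9, 292.7], [343, 283, 22, 20]) [ 456. -304.   80.]
side green (54, [393.9, 273.1], [390, 270, 9, 8]) [ 633. -309.   40.]
side blue (151, [286.4, 190.0], [281, 180, 14, 23]) [556. 240.  60.]
side blue (231, [316.5, 227.1], [310, 218, 14, 20]) [536.   8.  60.]
side blue (300, [325.8, 254.4], [301, 241, 53, 28]) [ 486. -114.   60.]
red []
orange [(417, [264.1, 19.4], [258, 0, 13, 41])]
yellow [(759, [466.7, 89.2], [453, 66, 39, 42]), (1418, [105.3, 322.5], [89, 286, 43, 73]), (1348, [530.9, 322.0], [506, 286, 43, 73]), (4534, [484.2, 386.8], [289, 375, 351, 20]), (295, [214.4, 389.7], [197, 382, 39, 14])]
green []
blue [(4392, [242.9, 198.9], [150, 164, 186, 64])]
```

View pics/wrist0.png

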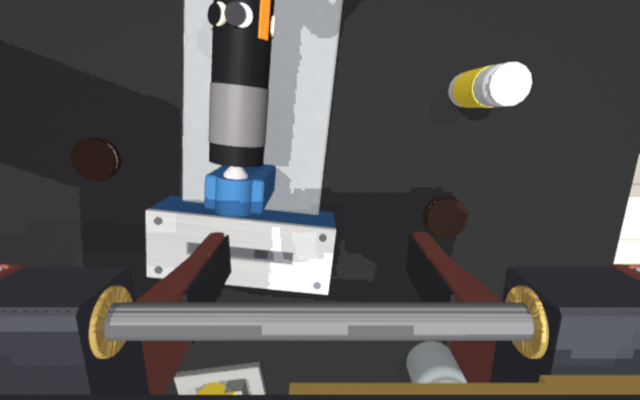

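Request:
{"api": "arm_command", "payload": {"motion": [{"tx": 7, "ty": -20, "tz": -35, "hand": 0}, {"tx": 7, "ty": -20, "tz": -35}, {"tx": 6, "ty": -20, "tz": -30}, {"tx": 0}, {"tx": 0}]}}

```text
$.motion[0]: bad value
```

```bash
python3 - <<'E'
from h import *
print(robot.state()["t"],robot.state()["tcp_pos"],robot.state()["force"])
c=cap("wrist");pickle.dump(c,open("w1.pkl","wb"));cv2.imwrite("pics/w1.png",c["frame"][:,:,::-1])
for k in("red","orange","yellow","green","blue"):print(k,blobs(c,k,60))
E
```

```text
0.15 [5.99471514e+02 4.37888566e-02 2.22018493e+02] [-0.00515307 -0.09191046 -0.48091389]
red []
orange [(417, [264.0, 19.4], [257, 0, 14, 41])]
yellow [(758, [466.5, 89.1], [453, 66, 39, 42]), (1418, [105.3, 322.4], [89, 286, 43, 73]), (1357, [531.0, 322.1], [506, 286, 43, 73]), (4532, [484.5, 386.8], [289, 375, 351, 20]), (336, [215.8, 389.7], [196, 382, 40, 14])]
green []
blue [(4393, [242.7, 198.9], [150, 164, 186, 64])]
```

View pics/w1.png

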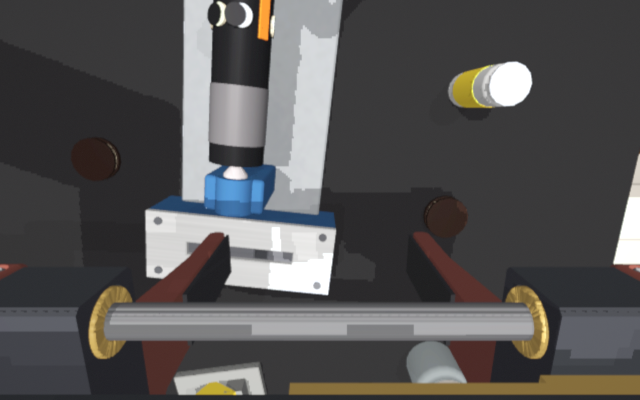

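The move was refused, so this is the same view as before: roller top at column 240, cover near (240,250). I'll give every row in full.

Request:
{"api": "arm_command", "payload": {"motion": [{"tx": 7, "ty": -20, "tz": -35, "roll": 0, "hand": 0}, {"tx": 7, "ty": -20, "tz": -35, "roll": 0, "hand": 0}, {"tx": 6, "ty": -20, "tz": -30, "roll": 0, "hand": 0}, {"tx": 0, "ty": 0, "tz": 0, "roll": 0, "hand": 0}, {"tx": 0, "ty": 0, "tz": 0, "roll": 0, "hand": 0}]}}

```text
t: 0.7
tcp_pos: [540.2, 20.0, 323.1]
orientation: [[-0.0, 1.0, 0.002], [1.0, 0.0, -0.0], [-0.0, 0.002, -1.0]]
force: [1.2, -0.2, -0.6]
grip_width: 88.0
gripper_force: 0.0
```

```bash
python3 - <<'E'
from h import *
print(robot.state()["t"],robot.state()["tcp_pos"],robot.state()["force"])
c=cap("wrist");pickle.dump(c,open("w1.pkl","wb"));cv2.imwrite("pics/w1b.png",c["frame"][:,:,::-1])
for k in("red","orange","yellow","green","blue"):print(k,blobs(c,k,60))
E
```

```text
0.7 [540.16716381  20.02377274 323.1376657 ] [ 1.21795314 -0.22097781 -0.5717184 ]
red [(220, [247.5, 388.4], [235, 380, 22, 15])]
orange [(524, [340.3, 39.0], [333, 0, 16, 80])]
yellow [(487, [478.7, 109.1], [467, 94, 32, 32]), (1376, [105.6, 322.2], [89, 286, 43, 73]), (1324, [530.5, 321.8], [506, 286, 43, 73]), (1699, [271.8, 368.9], [247, 344, 49, 52]), (4531, [486.0, 386.9], [289, 375, 351, 20])]
green [(137, [375.0, 378.7], [366, 374, 19, 9])]
blue [(2279, [306.6, 194.9], [235, 166, 142, 50])]
```

View pics/w1b.png

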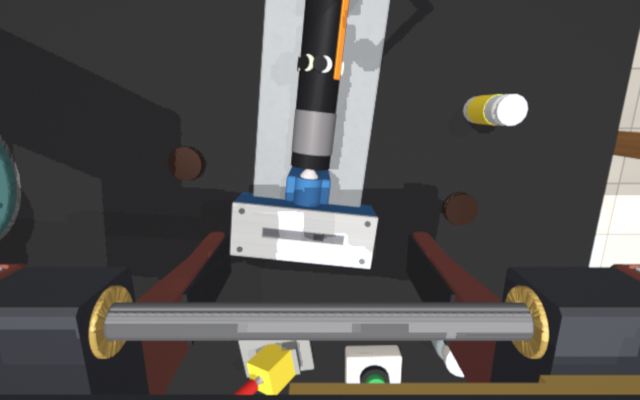

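```bash
cat > m1.py <<'E'
from h import *
c=pickle.load(open("w1.pkl","rb"))
g=cv2.cvtColor(c["frame"],cv2.COLOR_RGB2GRAY)
h=cv2.cvtColor(c["frame"],cv2.COLOR_RGB2HSV)
m=((h[...,1]<40)&(h[...,2]>120)).astype(np.uint8); m[:190]=0;m[275:]=0;m[:,:225]=0;m[:,385:]=0
k,l,st,ce=cv2.connectedComponentsWithStats(m);i=1+st[1:,4].argmax();cm=(l==i).astype(np.uint8)
cn,_=cv2.findContours(cm,0,1);cn=max(cn,key=cv2.contourArea)
P=plane(c,cn[:,0].astype(float),60)[:,:2].astype(np.float32)
r=cv2.minAreaRect(P);print("cover",r)
# slot: holes
f=cv2.morphologyEx(cm,cv2.MORPH_OPEN,np.ones((2,2)))
hole=((cv2.drawContours(cm.copy()*0,[cn],-1,1,-1)>0)&(cm==0)).astype(np.uint8)
k,l,st,ce=cv2.connectedComponentsWithStats(hole)
for j in range(1,k):
    if st[j,4]>3:
        ys,xs=np.nonzero(l==j);q=plane(c,np.c_[xs,ys].astype(float),60)[:,:2].astype(np.float32)
        print(st[j],ce[j].round(1),cv2.minAreaRect(q),plane(c,[ce[j]],60).round(1))
for v in range(232,245): print(v,g[v,256:350:3])
E
python3 m1.py
```

```text
cover ((521.2095947265625, -69.028076171875), (73.29576110839844, 185.66017150878906), 83.787109375)
[240 209   4   4  13] [241.4 210.6] ((444.37188720703125, -34.856597900390625), (4.076285362243652, 3.7740578651428223), 86.88597106933594) [[444.2 -35.   60. ]]
[263 229  16   8  92] [270.5 232.3] ((480.0248107910156, -63.9074821472168), (8.411140441894531, 19.425840377807617), 83.21163177490234) [[479.8 -63.9  60. ]]
[305 233  22   8 115] [315.4 236.3] ((537.287353515625, -69.92611694335938), (8.71981430053711, 27.155508041381836), 85.92598724365234) [[537.4 -69.3  60. ]]
[238 247   4   4  11] [239.2 248.8] ((438.2969665527344, -86.77713012695312), (4.042596340179443, 3.6875593662261963), 45.26007080078125) [[438.5 -86.6  60. ]]
232 [212 212 162 107 107 108 109 109 153 154 161 162 163 165 169 169 136 154
 171 180 193 202 211 216 217 217 228 233 233 233 230 230]
233 [210 211 157 109 108 108 107 108 151 153 160 161 162 162 162 156 117 116
 119 122 146 162 178 192 201 211 231 251 252 253 234 230]
234 [211 211 154 111 110 109 108 109 151 152 159 160 161 161 162 156 117 110
 110  98  98 
[... 694 characters left out ...]
 160 160 161 200 255 235]
240 [212 212 211 212 213 213 213 229 255 255 255 251 239 231 217 191 169 166
 162 136 118 102 100 156 155 154 161 161 160 209 255 233]
241 [214 213 212 212 213 213 213 237 255 255 255 255 255 255 253 240 228 213
 199 179 155 149 135 158 157 156 164 163 162 218 255 232]
242 [213 213 214 214 214 214 214 253 255 255 255 255 255 255 255 255 255 250
 241 232 217 204 181 171 166 153 159 163 165 227 255 233]
243 [210 211 212 213 213 214 215 255 255 255 255 255 255 255 255 255 255 255
 255 255 254 245 234 225 211 184 174 173 170 233 255 239]
244 [210 210 211 211 211 213 214 255 255 255 255 255 255 255 255 255 255 255
 255 255 255 255 255 255 249 235 230 219 202 240 255 245]
```

```bash
cat >> h.py <<'E'
YAW=np.deg2rad(-6.2);COV=np.array([521.1,-69.9])
try: YAW,COV=pickle.load(open("stand.pkl","rb"))
except Exception: pass
EX=np.array([np.cos(YAW),np.sin(YAW)]);EY=np.array([-EX[1],EX[0]])
ORG=COV+185*EY
def s2w(x,y,z): return np.r_[ORG+x*EX+y*EY,z]
def w2s(p): p=np.atleast_2d(p);q=p[:,:2]-ORG;return np.c_[q@EX,q@EY,p[:,2]]
def rollang(c):
    ys,xs=np.nonzero(mask(c,"orange"));o,d=ray(c,np.c_[xs,ys])
    os=w2s(o)[0];ds=np.c_[d[:,:2]@EX,d[:,:2]@EY,d[:,2]]
    a=ds[:,0]**2+ds[:,2]**2;b=ds[:,0]*os[0]+ds[:,2]*(os[2]-95);cc=os[0]**2+(os[2]-95)**2-23**2
    D=b*b-a*cc;ok=D>0;t=(-b[ok]-np.sqrt(D[ok]))/a[ok];p=os+t[:,None]*ds[ok]
    th=np.arctan2(p[:,0],p[:,2]-95);s=(p[:,1]>2)&(p[:,1]<88)
    th=th[s];return len(th),np.percentile(th,[3,50,97]).round(3),p[s][:,1].min().round(1),p[s][:,1].max().round(1)
E
python3 - <<'E'
from h import *
c=pickle.load(open("w1.pkl","rb"))
print("band expected px",proj(c,s2w(0,-50,95)),"origin",ORG,"grip",s2w(0,-50,95))
g=c["frame"][132,280:350].mean(1).round();print(g)
for u in (296,333): print(w2s(plane(c,[[u,132.]],95)))
print(rollang(c))
d=pickle.load(open("c0.pkl","rb"))
for n in("scene","side"):print(n,rollang(d[n]))
print("socket",w2s(plane(c,[[319.,237.5],[313,237],[325,238]],54)),"slot ends",w2s(plane(c,[[261,232.],[344,241]],60)),"slot sides",w2s(plane(c,[[304,232.],[304,240.5]],60)))
for k in("green",):
  a=[b for b in blobs(d["scene"],k) if 200<b[1][0]<230][0][1];b=[b for b in blobs(d["side"],k) if 380<b[1][0]<400][0][1]
  print("button",tri(d["scene"],a,d["side"],b))
print("post tops", *[ (y,proj(c,s2w(0,y,100))) for y in(-115,)])
E
```

```text
band expected px [[313.43848181 132.30327895]] origin [541.07988081 114.01792833] grip [535.67991302  64.31038014  95.        ]
[210. 209. 209. 209. 210. 210. 209. 208. 202. 201. 202. 202. 191. 127.
 113. 121. 128. 133. 138. 142. 146. 148. 150. 153. 155. 158. 161. 165.
 168. 172. 175. 179. 181. 180. 177. 174. 171. 168. 164. 161. 157. 154.
 151. 149. 147. 143. 140. 136. 132. 127. 122. 114. 105.  99. 118. 158.
 162. 163. 162. 163. 162. 161. 162. 173. 201. 210. 212. 212. 212. 212.]
[[-18.95054682 -51.73280677  95.        ]]
[[ 21.18993273 -47.36894268  95.        ]]
(524, array([0.64 , 0.823, 1.063]), np.float64(5.8), np.float64(79.8))
scene (77, array([0.653, 0.909, 1.082]), np.float64(7.2), np.float64(84.9))
side (1, array([0.934, 0.934, 0.934]), np.float64(71.5), np.float64(71.5))
socket [[  21.14580232 -186.11539706   54.        ]
 [  13.29498599 -186.26670081   54.        ]
 [  29.00325966 -185.96395882   54.        ]] slot ends [[ -53.7464511  -184.39702002   60.        ]
 [  53.45029175 -185.17034062   60.        ]] slot sides [[   0.96881595 -178.48274775   60.        ]
 [   2.10396146 -190.02658835   60.        ]]
button (array([ 627.57024018, -311.229205  ,   48.18003866]), np.float64(3.3792906285107738))
post tops (-115, array([[307.33790275, 191.01798013]]))
```

Request:
{"api": "arm_command", "payload": {"motion": [{"tx": 22, "ty": 2, "tz": 0, "roll": 0, "hand": 255}, {"tx": 21, "ty": 2, "tz": 0, "roll": 0, "hand": 255}, {"tx": 0, "ty": 0, "tz": 40, "roll": 6.2, "hand": 255}, {"tx": 0, "ty": 0, "tz": 45, "roll": 0, "hand": 255}, {"tx": 0, "ty": 0, "tz": 45, "roll": 0, "hand": 255}, {"tx": 0, "ty": 0, "tz": 35, "roll": 0, "hand": 255}, {"tx": 0, "ty": 0, "tz": 25, "roll": 0, "hand": 255}, {"tx": 0, "ty": 0, "tz": 5, "roll": 0, "hand": 255}, {"tx": 0, "ty": 0, "tz": 0, "roll": 0, "hand": 255}, {"tx": 0, "ty": 0, "tz": 0, "roll": 0, "hand": 255}], "force": 20}}

```text
t: 1.75
tcp_pos: [544.8, 62.9, 128.2]
orientation: [[0.108, 0.994, 0.001], [0.994, -0.108, -0.0], [0.0, 0.001, -1.0]]
force: [-0.7, -0.9, -0.5]
grip_width: 11.3
gripper_force: 0.0
```

Request:
{"api": "arm_command", "payload": {"motion": [{"tx": 0, "ty": 0, "tz": 5, "roll": 0, "hand": 255}, {"tx": 0, "ty": 0, "tz": 3, "roll": 0, "hand": 255}, {"tx": 0, "ty": 0, "tz": 1, "roll": 0, "hand": 255}, {"tx": 0, "ty": 0, "tz": 1, "roll": 0, "hand": 255}, {"tx": 0, "ty": 0, "tz": 0, "roll": 0, "hand": 255}, {"tx": 0, "ty": 0, "tz": 0, "roll": 0, "hand": 255}]}}

```text
t: 2.35
tcp_pos: [544.0, 63.0, 117.8]
orientation: [[0.108, 0.994, 0.0], [0.994, -0.108, 0.0], [0.0, 0.0, -1.0]]
force: [-0.3, 0.5, 0.7]
grip_width: 0.3
gripper_force: 0.0
```

Request:
{"api": "arm_command", "payload": {"motion": [{"tx": 0, "ty": 0, "tz": 0.7, "roll": 0, "hand": 255}, {"tx": 0, "ty": 0, "tz": 0, "roll": 0, "hand": 255}, {"tx": 0, "ty": 0, "tz": 0, "roll": 0, "hand": 255}]}}

```text
t: 2.65
tcp_pos: [544.1, 63.0, 117.0]
orientation: [[0.108, 0.994, 0.0], [0.994, -0.108, -0.0], [0.0, 0.0, -1.0]]
force: [0.2, -0.5, 0.9]
grip_width: 0.5
gripper_force: 0.4
```

Request:
{"api": "arm_command", "payload": {"motion": [{"tx": 0, "ty": 0, "tz": 0.7, "roll": 0, "hand": 255}, {"tx": 0, "ty": 0, "tz": 0, "roll": 0, "hand": 255}, {"tx": 0, "ty": 0, "tz": 0, "roll": 0, "hand": 255}]}}

```text
t: 2.95
tcp_pos: [544.2, 63.0, 116.6]
orientation: [[0.108, 0.994, 0.0], [0.994, -0.108, -0.0], [0.0, 0.0, -1.0]]
force: [-0.7, -0.7, 5.1]
grip_width: 0.2
gripper_force: 2.4
```

Request:
{"api": "arm_command", "payload": {"motion": [{"tx": 0, "ty": 0, "tz": 0.5, "roll": 0, "hand": 255}, {"tx": 0, "ty": 0, "tz": 0, "roll": 0, "hand": 255}, {"tx": 0, "ty": -3, "tz": 0, "roll": 0, "hand": 255}, {"tx": 0, "ty": -4, "tz": 0, "roll": 0, "hand": 255}, {"tx": 0, "ty": -4, "tz": 0, "roll": 0, "hand": 255}, {"tx": 0, "ty": -4, "tz": 0, "roll": 0, "hand": 255}, {"tx": 0, "ty": 0, "tz": 0, "roll": 0, "hand": 255}, {"tx": 0, "ty": 0, "tz": 0, "roll": 0, "hand": 255}]}}

```text
t: 3.75
tcp_pos: [530.8, 64.5, 117.0]
orientation: [[0.108, 0.994, 0.004], [0.994, -0.108, -0.0], [0.0, 0.004, -1.0]]
force: [1.1, -0.8, 8.8]
grip_width: 0.4
gripper_force: 4.6
```

```bash
python3 - <<'E'
from h import *
for n in("wrist","scene"):
    c=cap(n);print(n,rollang(c))
print(w2s(robot.state()["tcp_pos"]))
E
```

```text
wrist (400, array([0.13 , 0.159, 0.537]), np.float64(6.0), np.float64(63.5))
scene (70, array([0.16 , 0.343, 0.512]), np.float64(7.7), np.float64(85.8))
[[ -4.83641537 -50.36157352 116.94849597]]
```

Request:
{"api": "arm_command", "payload": {"motion": [{"tx": 0, "ty": 0, "tz": -4, "roll": 0, "hand": 255}, {"tx": 0, "ty": 8, "tz": 0, "roll": 0, "hand": 255}, {"tx": 0, "ty": 0, "tz": 3, "roll": 0, "hand": 255}, {"tx": 0, "ty": 0, "tz": 1, "roll": 0, "hand": 255}, {"tx": 0, "ty": 0, "tz": 0.1, "roll": 0, "hand": 255}, {"tx": 0, "ty": 0, "tz": 0, "roll": 0, "hand": 255}, {"tx": 0, "ty": -3, "tz": 0, "roll": 0, "hand": 255}, {"tx": 0, "ty": -4, "tz": 0, "roll": 0, "hand": 255}, {"tx": 0, "ty": 0, "tz": 0, "roll": 0, "hand": 255}, {"tx": 0, "ty": 0, "tz": 0, "roll": 0, "hand": 255}]}}

```text
t: 4.85
tcp_pos: [532.5, 64.3, 117.1]
orientation: [[0.108, 0.994, 0.005], [0.994, -0.108, -0.0], [0.0, 0.005, -1.0]]
force: [0.2, -0.2, 12.4]
grip_width: 0.6
gripper_force: 6.2
```

```bash
python3 - <<'E'
from h import *
for n in("wrist","scene"):
    c=cap(n);print(n,rollang(c))
print(w2s(robot.state()["tcp_pos"]))
E
```

```text
wrist (124, array([-0.127, -0.127,  0.249]), np.float64(6.4), np.float64(62.6))
scene (69, array([-0.259,  0.001,  0.204]), np.float64(7.9), np.float64(83.8))
[[ -3.15814763 -50.35306852 117.05711124]]
```

Request:
{"api": "arm_command", "payload": {"motion": [{"tx": 0, "ty": 0, "tz": -10, "roll": 0, "hand": 255}, {"tx": 0, "ty": 3, "tz": -45, "roll": 0, "hand": 255}, {"tx": 0, "ty": 0, "tz": -45, "roll": 0, "hand": 255}, {"tx": 0, "ty": 0, "tz": -45, "roll": 0, "hand": 200}, {"tx": 0, "ty": 0, "tz": -45, "roll": 0, "hand": 200}, {"tx": 0, "ty": 0, "tz": 0, "roll": 0, "hand": 200}, {"tx": 0, "ty": 0, "tz": 0, "roll": 0, "hand": 200}]}}

```text
t: 5.65
tcp_pos: [533.3, 64.2, 306.2]
orientation: [[0.108, 0.994, 0.001], [0.994, -0.108, 0.0], [0.0, 0.001, -1.0]]
force: [-0.9, 0.0, -0.5]
grip_width: 19.1
gripper_force: 0.0
```

```bash
cat > ang.py <<'E'
from h import *
c=cap("wrist");pickle.dump(c,open("w2.pkl","wb"))
print(rollang(c),rollang(cap("scene")))
# roller silhouette check: rows through the stripe; stripe centre vs expected axis-top point
for y in(15,25,35):
    e=proj(c,np.array([s2w(0,y,118),s2w(-22,y,95),s2w(22,y,95)]))
    v=int(round(e[0,1])); 
    if not 0<=v<400: continue
    row=c["frame"][v].astype(int);m=np.nonzero(mask(c,"orange")[v])[0]
    print(y,e.round(1).tolist(),"stripe",m.min() if len(m) else None,m.max() if len(m) else None)
    a,b=int(e[1,0])-8,int(e[2,0])+8;print(a,row[a:b,0].tolist())
cv2.imwrite("pics/w2.png",c["frame"][:,:,::-1])
E
python3 ang.py
```

```text
(10, array([-0.169,  0.237,  0.238]), np.float64(64.7), np.float64(76.8)) (69, array([-0.259,  0.001,  0.204]), np.float64(7.9), np.float64(83.8))
15 [[320.1, 113.0], [298.6, 112.7], [341.3, 112.7]] stripe None None
290 [206, 205, 204, 204, 203, 198, 162, 86, 40, 36, 36, 35, 35, 37, 60, 142, 225, 255, 255, 250, 220, 139, 59, 48, 54, 73, 151, 233, 255, 255, 255, 255, 255, 255, 255, 216, 112, 47, 44, 68, 150, 227, 255, 255, 255, 228, 136, 50, 34, 32, 33, 33, 41, 82, 140, 164, 165, 166, 165]
25 [[320.1, 102.3], [298.4, 102.6], [341.5, 102.6]] stripe None None
290 [208, 207, 206, 206, 205, 205, 199, 185, 154, 76, 37, 40, 78, 153, 210, 237, 230, 205, 156, 91, 49, 42, 43, 48, 53, 74, 153, 235, 255, 255, 255, 255, 255, 255, 255, 217, 112, 47, 41, 40, 39, 47, 88, 153, 202, 225, 226, 195, 134, 56, 51, 99, 143, 159, 165, 166, 166, 166, 166]
35 [[320.1, 91.4], [298.3, 92.4], [341.6, 92.4]] stripe None None
290 [208, 206, 206, 206, 207, 207, 206, 195, 128, 48, 28, 30, 32, 34, 34, 35, 36, 39, 40, 39, 42, 41, 43, 48, 55, 75, 155, 236, 255, 255, 255, 255, 255, 255, 255, 227, 122, 49, 42, 41, 40, 36, 35, 37, 37, 34, 33, 32, 31, 32, 61, 118, 157, 165, 165, 165, 165, 166, 166]
```

Request:
{"api": "arm_command", "payload": {"motion": [{"tx": 0, "ty": 0, "tz": 45, "roll": 0, "hand": 255}, {"tx": 0, "ty": 0, "tz": 45, "roll": 0, "hand": 255}, {"tx": 0, "ty": 0, "tz": 45, "roll": 0, "hand": 255}, {"tx": 0, "ty": 0, "tz": 40, "roll": 0, "hand": 255}, {"tx": 0, "ty": 0, "tz": 10, "roll": 0, "hand": 255}, {"tx": 0, "ty": 0, "tz": 4, "roll": 0, "hand": 255}, {"tx": 0, "ty": 0, "tz": 0.8, "roll": 0, "hand": 255}, {"tx": 0, "ty": 0, "tz": 0, "roll": 0, "hand": 255}, {"tx": 0, "ty": -1, "tz": 0, "roll": 0, "hand": 255}, {"tx": 0, "ty": -1, "tz": 0, "roll": 0, "hand": 255}]}}

```text
t: 6.75
tcp_pos: [532.5, 63.7, 117.2]
orientation: [[0.108, 0.994, 0.003], [0.994, -0.108, -0.001], [-0.001, 0.003, -1.0]]
force: [1.0, -2.1, 7.0]
grip_width: 0.4
gripper_force: 3.1
```

Request:
{"api": "arm_command", "payload": {"motion": [{"tx": 0, "ty": 0, "tz": 0, "roll": 0, "hand": 255}, {"tx": 0, "ty": 0, "tz": 0, "roll": 0, "hand": 255}, {"tx": 0, "ty": 0, "tz": -10, "roll": 0, "hand": 255}, {"tx": 0, "ty": 0, "tz": -45, "roll": 0, "hand": 255}, {"tx": 0, "ty": 0, "tz": -45, "roll": 0, "hand": 255}, {"tx": 0, "ty": 0, "tz": -45, "roll": 0, "hand": 200}, {"tx": 0, "ty": 0, "tz": -45, "roll": 0, "hand": 200}, {"tx": 0, "ty": 0, "tz": 0, "roll": 0, "hand": 200}, {"tx": 0, "ty": 0, "tz": 0, "roll": 0, "hand": 200}]}}

```text
t: 7.65
tcp_pos: [531.2, 64.5, 307.1]
orientation: [[0.108, 0.994, 0.002], [0.994, -0.108, 0.0], [0.0, 0.002, -1.0]]
force: [0.3, 1.0, -0.6]
grip_width: 19.1
gripper_force: 0.0
```

```bash
python3 ang.py
```

```text
(190, array([0.071, 0.113, 0.502]), np.float64(5.6), np.float64(85.0)) (67, array([-0.002,  0.199,  0.477]), np.float64(7.7), np.float64(85.8))
15 [[322.2, 113.1], [300.6, 112.8], [343.2, 112.8]] stripe 324 333
292 [206, 204, 204, 204, 196, 152, 63, 40, 89, 138, 107, 57, 39, 38, 39, 38, 39, 40, 39, 45, 97, 189, 252, 255, 255, 241, 189, 106, 72, 67, 64, 83, 161, 237, 255, 255, 255, 255, 255, 255, 255, 186, 77, 47, 114, 206, 255, 255, 232, 177, 75, 30, 28, 47, 100, 153, 165, 165, 166]
25 [[322.2, 102.4], [300.5, 102.8], [343.4, 102.8]] stripe 324 325
292 [208, 207, 206, 205, 204, 196, 172, 158, 188, 200, 181, 107, 46, 37, 38, 38, 47, 93, 162, 207, 232, 229, 209, 164, 107, 74, 70, 72, 71, 68, 64, 75, 152, 234, 255, 255, 255, 255, 255, 255, 255, 210, 96, 36, 36, 42, 81, 148, 194, 198, 170, 116, 110, 132, 158, 165, 166, 166, 167]
35 [[322.3, 91.5], [300.4, 92.6], [343.6, 92.6]] stripe 324 325
292 [207, 207, 207, 208, 208, 207, 206, 198, 156, 71, 31, 31, 31, 32, 34, 35, 36, 38, 40, 41, 43, 48, 53, 58, 64, 68, 71, 72, 73, 69, 65, 77, 151, 232, 255, 255, 255, 255, 255, 255, 255, 214, 99, 35, 36, 34, 34, 31, 32, 31, 55, 112, 157, 165, 165, 166, 166, 166, 167]
```

Request:
{"api": "arm_command", "payload": {"motion": [{"tx": 0, "ty": 4, "tz": 45, "roll": 0, "hand": 255}, {"tx": 0, "ty": 4, "tz": 45, "roll": 0, "hand": 255}, {"tx": 0, "ty": 0, "tz": 45, "roll": 0, "hand": 255}, {"tx": 0, "ty": 0, "tz": 40, "roll": 0, "hand": 255}, {"tx": 0, "ty": 0, "tz": 8, "roll": 0, "hand": 255}, {"tx": 0, "ty": 0, "tz": 0, "roll": 0, "hand": 255}, {"tx": 0, "ty": 0, "tz": 0, "roll": 0, "hand": 255}, {"tx": 0, "ty": 0, "tz": 0, "roll": 0, "hand": 255}, {"tx": 0, "ty": 0, "tz": 3, "roll": 0, "hand": 255}, {"tx": 0, "ty": 0, "tz": 2, "roll": 0, "hand": 255}]}}

```text
t: 8.75
tcp_pos: [539.6, 63.5, 118.6]
orientation: [[0.108, 0.994, 0.002], [0.994, -0.108, 0.0], [0.0, 0.002, -1.0]]
force: [-0.4, 0.8, -0.2]
grip_width: 0.5
gripper_force: 0.0
```

Request:
{"api": "arm_command", "payload": {"motion": [{"tx": 0, "ty": 0, "tz": 1, "roll": 0, "hand": 255}, {"tx": 0, "ty": 0, "tz": 0.7, "roll": 0, "hand": 255}, {"tx": 0, "ty": 0, "tz": 0.3, "roll": 0, "hand": 255}, {"tx": 0, "ty": 0, "tz": 0, "roll": 0, "hand": 255}, {"tx": 0, "ty": 0, "tz": 0, "roll": 0, "hand": 255}]}}

```text
t: 9.25
tcp_pos: [539.8, 63.5, 117.0]
orientation: [[0.108, 0.994, 0.002], [0.994, -0.108, -0.0], [0.0, 0.002, -1.0]]
force: [-0.5, 0.3, 8.0]
grip_width: 0.5
gripper_force: 4.0
```

```bash
cat > sc.py <<'E'
from h import *
# stripe from the fixed scene camera: change of stripe centroid
c=cap("scene");f=c["frame"].astype(int);w=np.clip(f[...,0]-f[...,2]-60,0,None)*(f[...,0]>120)
w[:200]=0;w[225:]=0;w[:,:340]=0;w[:,:340]=0;w[:,378:]=0
ys,xs=np.nonzero(w);W=w[ys,xs]
print(robot.state()["t"],rollang(c),"cy",(ys*W).sum()/W.sum(),"cx",(xs*W).sum()/W.sum(),len(W))
E
python3 sc.py
```

```text
9.3 (71, array([0.16 , 0.346, 0.514]), np.float64(7.7), np.float64(85.4)) cy 210.8107767165255 cx 360.74445846098394 72
```

Request:
{"api": "arm_command", "payload": {"motion": [{"tx": 0, "ty": -2, "tz": 0, "roll": 0, "hand": 255}, {"tx": 0, "ty": -2, "tz": 0, "roll": 0, "hand": 255}, {"tx": 0, "ty": -2, "tz": 0, "roll": 0, "hand": 255}, {"tx": 0, "ty": -2, "tz": 0, "roll": 0, "hand": 255}, {"tx": 0, "ty": 0, "tz": 0, "roll": 0, "hand": 255}, {"tx": 0, "ty": 0, "tz": 0, "roll": 0, "hand": 255}, {"tx": 0, "ty": 0, "tz": 0, "roll": 0, "hand": 255}]}}

```text
t: 10.0
tcp_pos: [533.1, 64.3, 117.2]
orientation: [[0.108, 0.994, 0.004], [0.994, -0.108, -0.0], [0.0, 0.004, -1.0]]
force: [0.6, -0.8, 7.5]
grip_width: 0.5
gripper_force: 3.4
```

```bash
python3 sc.py
```

```text
10.05 (69, array([-0.259,  0.001,  0.204]), np.float64(7.9), np.float64(83.8)) cy 208.94236566767157 cx 361.1961340663238 72
```

Request:
{"api": "arm_command", "payload": {"motion": [{"tx": 0, "ty": 0, "tz": -2, "roll": 0, "hand": 255}, {"tx": 0, "ty": 0, "tz": -8, "roll": 0, "hand": 255}, {"tx": 0, "ty": 0, "tz": -45, "roll": 0, "hand": 255}, {"tx": 0, "ty": 0, "tz": -45, "roll": 0, "hand": 255}, {"tx": 0, "ty": 0, "tz": -45, "roll": 0, "hand": 255}, {"tx": 0, "ty": 0, "tz": -45, "roll": 0, "hand": 255}, {"tx": 0, "ty": 0, "tz": 0, "roll": 0, "hand": 255}, {"tx": 0, "ty": 0, "tz": 0, "roll": 0, "hand": 255}]}}

```text
t: 10.85
tcp_pos: [531.3, 64.4, 307.0]
orientation: [[0.108, 0.994, 0.002], [0.994, -0.108, 0.0], [0.0, 0.002, -1.0]]
force: [-0.5, 0.7, -1.5]
grip_width: 0.4
gripper_force: 0.0
```

```bash
python3 sc.py;python3 ang.py
```

```text
10.9 (69, array([-0.259,  0.001,  0.204]), np.float64(7.9), np.float64(83.8)) cy 208.92906299629433 cx 361.1990471148756 72
(19, array([0.244, 0.247, 0.264]), np.float64(25.1), np.float64(84.2)) (69, array([-0.259,  0.001,  0.204]), np.float64(7.9), np.float64(83.8))
15 [[323.7, 112.9], [301.9, 112.6], [344.8, 112.6]] stripe None None
293 [206, 205, 205, 205, 205, 205, 197, 145, 64, 37, 37, 36, 36, 36, 37, 61, 146, 230, 255, 255, 249, 219, 137, 60, 49, 54, 70, 141, 227, 255, 255, 255, 255, 255, 255, 255, 227, 112, 43, 42, 53, 126, 214, 255, 255, 255, 234, 139, 49, 33, 33, 34, 34, 44, 93, 149, 165, 166, 165]
25 [[323.7, 102.1], [301.8, 102.5], [344.9, 102.5]] stripe 330 330
293 [208, 208, 207, 206, 206, 206, 200, 184, 196, 130, 52, 36, 42, 77, 148, 217, 245, 238, 215, 165, 97, 49, 42, 44, 48, 54, 69, 141, 226, 255, 255, 255, 255, 255, 255, 255, 236, 126, 47, 42, 39, 38, 48, 99, 172, 218, 230, 233, 203, 132, 54, 55, 101, 138, 160, 166, 166, 166, 166]
35 [[323.7, 91.1], [301.7, 92.2], [345.1, 92.2]] stripe None None
293 [209, 207, 207, 207, 207, 207, 206, 204, 186, 88, 30, 29, 31, 32, 33, 36, 35, 37, 39, 40, 41, 41, 41, 43, 49, 54, 68, 136, 223, 255, 255, 255, 255, 255, 255, 255, 236, 129, 49, 43, 40, 38, 36, 37, 36, 35, 34, 33, 32, 31, 34, 73, 136, 163, 166, 166, 166, 166, 166, 167]
```

Request:
{"api": "arm_command", "payload": {"motion": [{"tx": 0, "ty": 3, "tz": 45, "roll": 0, "hand": 255}, {"tx": 0, "ty": 0, "tz": 45, "roll": 0, "hand": 255}, {"tx": 0, "ty": 0, "tz": 45, "roll": 0, "hand": 255}, {"tx": 0, "ty": 0, "tz": 40, "roll": 0, "hand": 255}, {"tx": 0, "ty": 0, "tz": 8, "roll": 0, "hand": 255}, {"tx": 0, "ty": 0, "tz": 0, "roll": 0, "hand": 255}, {"tx": 0, "ty": 0, "tz": 0, "roll": 0, "hand": 255}, {"tx": 0, "ty": 0, "tz": 0, "roll": 0, "hand": 255}, {"tx": 0, "ty": 0, "tz": 3, "roll": 0, "hand": 255}, {"tx": 0, "ty": 0, "tz": 2, "roll": 0, "hand": 255}]}}

```text
t: 12.0
tcp_pos: [534.8, 64.1, 118.8]
orientation: [[0.108, 0.994, 0.002], [0.994, -0.108, -0.0], [0.0, 0.002, -1.0]]
force: [0.3, -1.2, -0.1]
grip_width: 0.6
gripper_force: 0.0
```

Request:
{"api": "arm_command", "payload": {"motion": [{"tx": 0, "ty": 0, "tz": 1, "roll": 0, "hand": 255}, {"tx": 0, "ty": 0, "tz": 0.7, "roll": 0, "hand": 255}, {"tx": 0, "ty": 0, "tz": 0.3, "roll": 0, "hand": 255}, {"tx": 0, "ty": 0, "tz": 0, "roll": 0, "hand": 255}, {"tx": 0, "ty": -1, "tz": 0, "roll": 0, "hand": 255}, {"tx": 0, "ty": -1, "tz": 0, "roll": 0, "hand": 255}, {"tx": 0, "ty": 0, "tz": 0, "roll": 0, "hand": 255}, {"tx": 0, "ty": 0, "tz": 0, "roll": 0, "hand": 255}, {"tx": 0, "ty": 0, "tz": -2, "roll": 0, "hand": 255}, {"tx": 0, "ty": 0, "tz": -8, "roll": 0, "hand": 255}]}}

```text
t: 13.0
tcp_pos: [531.1, 64.3, 125.5]
orientation: [[0.108, 0.994, -0.002], [0.994, -0.108, 0.0], [-0.0, -0.002, -1.0]]
force: [-0.8, -0.9, -0.2]
grip_width: 0.6
gripper_force: 0.0
```

Request:
{"api": "arm_command", "payload": {"motion": [{"tx": 0, "ty": 0, "tz": -45, "roll": 0, "hand": 255}, {"tx": 0, "ty": 0, "tz": -45, "roll": 0, "hand": 255}, {"tx": 0, "ty": 0, "tz": -45, "roll": 0, "hand": 255}, {"tx": 0, "ty": 0, "tz": -45, "roll": 0, "hand": 255}, {"tx": 0, "ty": 0, "tz": 0, "roll": 0, "hand": 255}, {"tx": 0, "ty": 0, "tz": 0, "roll": 0, "hand": 255}]}}

```text
t: 13.6
tcp_pos: [532.3, 64.3, 307.0]
orientation: [[0.108, 0.994, 0.002], [0.994, -0.108, 0.0], [0.0, 0.002, -1.0]]
force: [-1.4, 0.7, 0.1]
grip_width: 0.3
gripper_force: 0.0
```

```bash
python3 sc.py;python3 ang.py
```

```text
13.65 (69, array([-0.259,  0.001,  0.204]), np.float64(7.9), np.float64(83.8)) cy 208.95517857142858 cx 361.1928571428571 72
(20, array([0.249, 0.251, 0.274]), np.float64(9.2), np.float64(84.2)) (69, array([-0.259,  0.001,  0.204]), np.float64(7.9), np.float64(83.8))
15 [[322.6, 112.9], [300.9, 112.6], [343.8, 112.6]] stripe None None
292 [206, 205, 204, 204, 204, 204, 196, 148, 65, 36, 36, 37, 36, 36, 37, 55, 139, 227, 255, 255, 252, 224, 146, 63, 48, 53, 65, 125, 214, 255, 255, 255, 255, 255, 255, 255, 235, 127, 48, 41, 50, 122, 211, 255, 255, 255, 239, 149, 52, 30, 30, 32, 33, 43, 90, 147, 165, 166, 165]
25 [[322.6, 102.1], [300.8, 102.5], [344.0, 102.5]] stripe None None
292 [208, 208, 207, 206, 206, 205, 200, 183, 196, 139, 57, 36, 41, 72, 142, 217, 245, 241, 219, 176, 108, 55, 42, 44, 49, 52, 66, 126, 214, 255, 255, 255, 255, 255, 255, 255, 240, 130, 46, 43, 40, 38, 44, 92, 165, 212, 229, 233, 204, 141, 59, 54, 100, 138, 159, 165, 166, 166, 166]
35 [[322.7, 91.2], [300.7, 92.2], [344.1, 92.2]] stripe None None
292 [209, 206, 206, 207, 207, 207, 206, 204, 186, 88, 29, 30, 30, 31, 34, 34, 36, 37, 39, 40, 41, 41, 41, 44, 48, 53, 64, 124, 213, 255, 255, 255, 255, 255, 255, 255, 247, 144, 53, 43, 40, 39, 36, 35, 35, 35, 34, 33, 31, 30, 32, 72, 134, 162, 165, 165, 165, 166, 166, 167]
```

Request:
{"api": "arm_command", "payload": {"motion": [{"tx": 0, "ty": 3, "tz": 45, "roll": 0, "hand": 255}, {"tx": 0, "ty": 0, "tz": 45, "roll": 0, "hand": 255}, {"tx": 0, "ty": 0, "tz": 45, "roll": 0, "hand": 255}, {"tx": 0, "ty": 0, "tz": 40, "roll": 0, "hand": 255}, {"tx": 0, "ty": 0, "tz": 8, "roll": 0, "hand": 255}, {"tx": 0, "ty": 0, "tz": 0, "roll": 0, "hand": 255}, {"tx": 0, "ty": 0, "tz": 0, "roll": 0, "hand": 255}, {"tx": 0, "ty": 0, "tz": 0, "roll": 0, "hand": 255}, {"tx": 0, "ty": 0, "tz": 3, "roll": 0, "hand": 255}, {"tx": 0, "ty": 0, "tz": 2, "roll": 0, "hand": 255}]}}

```text
t: 14.75
tcp_pos: [535.8, 64.0, 118.9]
orientation: [[0.108, 0.994, 0.002], [0.994, -0.108, 0.0], [0.0, 0.002, -1.0]]
force: [0.0, -0.1, -0.1]
grip_width: 0.9
gripper_force: 0.0
```

Request:
{"api": "arm_command", "payload": {"motion": [{"tx": 0, "ty": 0, "tz": 1, "roll": 0, "hand": 255}, {"tx": 0, "ty": 0, "tz": 0.7, "roll": 0, "hand": 255}, {"tx": 0, "ty": 0, "tz": 0.3, "roll": 0, "hand": 255}, {"tx": 0, "ty": 0, "tz": 0, "roll": 0, "hand": 255}, {"tx": 0, "ty": -1.5, "tz": 0, "roll": 0, "hand": 255}, {"tx": 0, "ty": -1, "tz": 0, "roll": 0, "hand": 255}, {"tx": 0, "ty": -0.5, "tz": 0, "roll": 0, "hand": 255}, {"tx": 0, "ty": 0, "tz": 0, "roll": 0, "hand": 255}, {"tx": 0, "ty": 0, "tz": 0, "roll": 0, "hand": 255}]}}

```text
t: 15.65
tcp_pos: [534.3, 64.1, 117.3]
orientation: [[0.108, 0.994, 0.005], [0.994, -0.108, -0.0], [0.0, 0.005, -1.0]]
force: [1.9, -0.8, 5.8]
grip_width: 0.5
gripper_force: 3.2
```

```bash
python3 sc.py
```

```text
15.7 (69, array([-0.259,  0.001,  0.204]), np.float64(7.9), np.float64(83.8)) cy 208.82626538987688 cx 360.88850889192884 72
```

Request:
{"api": "arm_command", "payload": {"motion": [{"tx": 0, "ty": -0.5, "tz": 0.3, "roll": 0, "hand": 255}, {"tx": 0, "ty": -0.5, "tz": 0, "roll": 0, "hand": 255}, {"tx": 0, "ty": -0.5, "tz": 0, "roll": 0, "hand": 255}, {"tx": 0, "ty": 0, "tz": 0, "roll": 0, "hand": 255}, {"tx": 0, "ty": 0, "tz": 0, "roll": 0, "hand": 255}]}}

```text
t: 16.2
tcp_pos: [533.0, 64.2, 117.2]
orientation: [[0.108, 0.994, 0.005], [0.994, -0.108, -0.0], [0.0, 0.005, -1.0]]
force: [1.0, -1.1, 7.6]
grip_width: 0.6
gripper_force: 3.9
```

```bash
python3 sc.py
```

```text
16.25 (55, array([-0.273, -0.024,  0.175]), np.float64(8.3), np.float64(83.8)) cy 208.568529938333 cx 360.124129699622 56
```

Request:
{"api": "arm_command", "payload": {"motion": [{"tx": 0, "ty": 0, "tz": -2, "roll": 0, "hand": 255}, {"tx": 0, "ty": 0, "tz": -8, "roll": 0, "hand": 255}, {"tx": 0, "ty": 0, "tz": -45, "roll": 0, "hand": 255}, {"tx": 0, "ty": 0, "tz": -45, "roll": 0, "hand": 255}, {"tx": 0, "ty": 0, "tz": -45, "roll": 0, "hand": 255}, {"tx": 0, "ty": 0, "tz": -45, "roll": 0, "hand": 255}, {"tx": 0, "ty": 0, "tz": 0, "roll": 0, "hand": 255}, {"tx": 0, "ty": 0, "tz": 0, "roll": 0, "hand": 255}]}}

```text
t: 17.05
tcp_pos: [530.8, 64.5, 306.7]
orientation: [[0.108, 0.994, 0.002], [0.994, -0.108, -0.0], [0.0, 0.002, -1.0]]
force: [-0.6, 0.5, -0.9]
grip_width: 0.5
gripper_force: 0.0
```

```bash
python3 sc.py; python3 ang.py | tail -2
```

```text
17.1 (53, array([-0.273, -0.026,  0.17 ]), np.float64(8.3), np.float64(83.8)) cy 208.53645088829896 cx 360.2266693894221 53
35 [[324.4, 91.2], [302.3, 92.2], [345.8, 92.2]] stripe None None
294 [210, 210, 207, 207, 207, 207, 206, 197, 142, 56, 27, 30, 31, 33, 35, 36, 36, 36, 39, 39, 40, 43, 48, 54, 82, 174, 251, 255, 255, 255, 255, 255, 255, 255, 198, 90, 47, 44, 42, 43, 41, 39, 39, 35, 36, 34, 33, 32, 30, 29, 38, 87, 149, 165, 166, 166, 166, 167, 171]
```

Request:
{"api": "arm_command", "payload": {"motion": [{"tx": -38, "ty": -3, "tz": 0, "roll": 0, "hand": 150}, {"tx": -38, "ty": -3, "tz": 0, "roll": 0, "hand": 150}, {"tx": -38, "ty": -3, "tz": 0, "roll": 0, "hand": 150}, {"tx": -38, "ty": -3, "tz": 0, "roll": 0, "hand": 150}, {"tx": -38, "ty": -3, "tz": 0, "roll": 0, "hand": 150}, {"tx": -38, "ty": -3, "tz": 0, "roll": 0, "hand": 150}, {"tx": -38, "ty": -3, "tz": 0, "roll": 0, "hand": 150}, {"tx": -38, "ty": -3, "tz": 0, "roll": 0, "hand": 150}, {"tx": -38, "ty": -3, "tz": 0, "roll": 0, "hand": 150}, {"tx": -38, "ty": -3, "tz": 0, "roll": 0, "hand": 150}]}}

```text
t: 18.2
tcp_pos: [458.3, -310.9, 303.5]
orientation: [[0.108, 0.994, -0.003], [0.994, -0.108, 0.003], [0.002, -0.003, -1.0]]
force: [0.6, 0.1, 1.1]
grip_width: 35.9
gripper_force: 0.0
```

Request:
{"api": "arm_command", "payload": {"motion": [{"tx": 0, "ty": 0, "tz": 0, "roll": 0, "hand": 150}, {"tx": 0, "ty": 0, "tz": 0, "roll": 0, "hand": 150}, {"tx": 0, "ty": 0, "tz": 0, "roll": 0, "hand": 150}]}}

```text
t: 18.5
tcp_pos: [459.3, -308.7, 304.4]
orientation: [[0.108, 0.994, -0.002], [0.994, -0.108, 0.002], [0.002, -0.002, -1.0]]
force: [-0.3, 0.2, -0.1]
grip_width: 35.9
gripper_force: 0.0
```

```bash
python3 - <<'E'
from h import *
c=cap("wrist");pickle.dump(c,open("w3.pkl","wb"));cv2.imwrite("pics/w3.png",c["frame"][:,:,::-1])
print(robot.state()["tcp_pos"])
for k in("red","yellow","green"):print(k,blobs(c,k,60))
E
```

```text
[ 459.52972673 -308.62481685  304.74194205]
red [(367, [299.6, 159.2], [284, 150, 30, 23]), (205, [266.7, 361.0], [261, 346, 13, 36])]
yellow [(1787, [327.8, 147.9], [296, 124, 59, 50]), (502, [229.2, 318.3], [222, 286, 18, 73]), (467, [407.3, 322.0], [398, 286, 17, 73]), (5197, [379.1, 386.5], [149, 375, 410, 19])]
green [(560, [458.5, 154.8], [445, 142, 28, 26])]
```

View pics/w3.png

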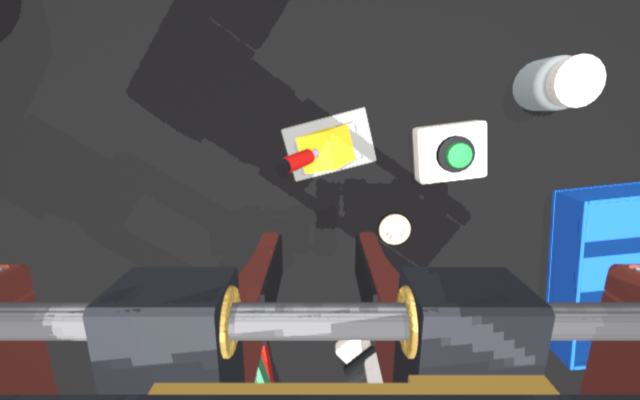

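```bash
python3 - <<'E'
from h import *
c=pickle.load(open("w3.pkl","rb"))
h=cv2.cvtColor(c["frame"],cv2.COLOR_RGB2HSV)
m=(h[...,2]>105).astype(np.uint8)|(mask(c,"red")>0); m[:100]=0;m[190:]=0;m[:,:275]=0;m[:,385:]=0
k,l,st,ce=cv2.connectedComponentsWithStats(m.astype(np.uint8));i=1+st[1:,4].argmax()
pl=(l==i)
ys,xs=np.nonzero(pl);r=cv2.minAreaRect(plane(c,np.c_[xs,ys].astype(float),12)[:,:2].astype(np.float32));print("plate",r)
ys,xs=np.nonzero(mask(c,"red"));s=ys<200;P=plane(c,np.c_[xs[s],ys[s]].astype(float),86)[:,:2]
print("red c@86",P.mean(0),cv2.minAreaRect(P.astype(np.float32)))
g=(458.5,154.8);print("button@48",plane(c,[g],48))
d=pickle.load(open("c0.pkl","rb"))
for n,x in(("scene",(223,205.4)),):
  print(n,tri(c,(299.6,159.2),d[n],x)); print("btn",tri(c,g,d[n],[215.8,256.8]),tri(c,g,d["side"],[393.9,273.1]))
# white box
m=((h[...,2]>150)&(h[...,1]<40)).astype(np.uint8);m[:115]=0;m[190:]=0;m[:,:408]=0;m[:,492:]=0
ys,xs=np.nonzero(m);r=cv2.minAreaRect(plane(c,np.c_[xs,ys].astype(float),30)[:,:2].astype(np.float32));print("box",r)
E
```

```text
plate ((472.3572082519531, -285.8273010253906), (117.4007797241211, 72.27619171142578), 8.514241218566895)
red c@86 [ 440.81265051 -289.89737038] ((440.9538269042969, -290.20452880859375), (30.396251678466797, 18.15241050720215), 15.781876564025879)
button@48 [[ 626.63770858 -309.94819397   48.        ]]
scene (array([ 441.06674422, -289.56127388,   89.07977211]), np.float64(0.22392119787392833))
btn (array([ 626.58481405, -309.86042586,   48.11901673]), np.float64(0.1339190362398532)) (array([ 629.22662974, -310.96253536,   44.15214871]), np.float64(2.191487765187373))
box ((623.1668701171875, -309.0797119140625), (90.75926208496094, 72.44381713867188), 0.8665069937705994)
```

```bash
python3 - <<'E'
from h import *
c=pickle.load(open("w3.pkl","rb"))
h=cv2.cvtColor(c["frame"],cv2.COLOR_RGB2HSV)
m=((h[...,2]>105)&(mask(c,"red")==0)).astype(np.uint8); m[:100]=0;m[190:]=0;m[:,:275]=0;m[:,385:]=0
m=cv2.morphologyEx(m,cv2.MORPH_OPEN,np.ones((5,5)))
ys,xs=np.nonzero(m);P=plane(c,np.c_[xs,ys].astype(float),12)[:,:2].astype(np.float32)
r=cv2.minAreaRect(P);print("plate",r,cv2.boxPoints(r))
E=plane(c,[[282,128],[367,108],[376,160],[297,182]],12)[:,:2];print(E.round(1))
for a,b in((0,1),(3,2),(0,3),(1,2)):
  v=E[b]-E[a];print(np.rad2deg(np.arctan2(v[1],v[0])),np.linalg.norm(v))
# pin ends: head top end & junction
ys,xs=np.nonzero(mask(c,"red"));s=ys<200;q=np.c_[xs[s],ys[s]].astype(float)
u=q-q.mean(0);w=np.linalg.svd(u,full_matrices=False)[2][0];t=u@w;print("red ext px",q.mean(0)+w*t.min(),q.mean(0)+w*t.max())
a,b=(q.mean(0)+w*t.min()),(q.mean(0)+w*t.max())
for p in(a,b):
  for z in(70,87,102):print(p.round(1),plane(c,[p],z).round(1))
E
```

```text
plate ((475.4034729003906, -285.33843994140625), (111.22000122070312, 72.32073974609375), 8.38011360168457) [[ 415.11725 -257.66873]
 [ 425.65723 -329.21732]
 [ 535.6897  -313.00815]
 [ 525.1497  -241.45956]]
[[ 418.3 -257.8]
 [ 527.2 -245. ]
 [ 534.  -311.3]
 [ 428.6 -329.1]]
6.735390279042039 109.64720384352961
9.616420740055753 106.9063574223136
-81.7562171941783 72.03761815729288
-84.10688253825634 66.64649948024498
red ext px [312.68823203 154.18903868] [286.41759934 164.28858553]
[312.7 154.2] [[ 455.1 -287.9   70. ]]
[312.7 154.2] [[ 455.6 -285.9   87. ]]
[312.7 154.2] [[ 456.1 -284.   102. ]]
[286.4 164.3] [[ 424.1 -296.1   70. ]]
[286.4 164.3] [[ 426.  -293.7   87. ]]
[286.4 164.3] [[ 427.6 -291.6  102. ]]
```

Request:
{"api": "arm_command", "payload": {"motion": [{"tx": 15.5, "ty": -24.8, "tz": 50, "roll": 0, "hand": 110}, {"tx": 0, "ty": 0, "tz": 30, "roll": 8.39, "hand": 110}, {"tx": 0, "ty": 0, "tz": 20, "roll": 8.39, "hand": 110}, {"tx": 0, "ty": 0, "tz": 20, "roll": 8.39, "hand": 110}, {"tx": 0, "ty": 0, "tz": 0, "roll": 8.39, "hand": 110}, {"tx": 0, "ty": 0, "tz": 0, "roll": 8.39, "hand": 110}, {"tx": 0, "ty": 0, "tz": 0, "roll": 8.39, "hand": 110}, {"tx": 0, "ty": 0, "tz": 0, "roll": 8.39, "hand": 110}, {"tx": 0, "ty": 0, "tz": 0, "roll": 8.39, "hand": 110}, {"tx": 0, "ty": 0, "tz": 0, "roll": 8.39, "hand": 110}]}}

```text
t: 19.55
tcp_pos: [440.2, -293.0, 192.4]
orientation: [[0.99, 0.14, -0.0], [0.14, -0.99, 0.0], [-0.0, -0.0, -1.0]]
force: [0.5, -0.2, -0.3]
grip_width: 49.9
gripper_force: 0.0
```

Request:
{"api": "arm_command", "payload": {"motion": [{"tx": 0, "ty": 0, "tz": 0, "roll": 0, "hand": 110}, {"tx": 0, "ty": 0, "tz": 0, "roll": 0, "hand": 110}]}}

```text
t: 19.75
tcp_pos: [440.1, -293.5, 192.4]
orientation: [[0.989, 0.149, -0.0], [0.149, -0.989, 0.0], [-0.0, -0.0, -1.0]]
force: [-0.3, 0.5, -0.7]
grip_width: 50.3
gripper_force: 0.0
```

```bash
python3 - <<'E'
from h import *
s=robot.state();print(s["t"],s["tcp_pos"],s["q"],s["orientation"].round(3))
c=cap("wrist");cv2.imwrite("pics/w4.png",c["frame"][:,:,::-1])
T=np.linalg.inv
R=s["orientation"];p=R.T@(np.array([436.5,-290.5,73.5])-s["tcp_pos"]);print("tool delta",p)
for k in("red","yellow"):print(k,blobs(c,k,60))
b=[b for b in blobs(c,"red",60) if b[1][1]<300]
if b:
  d=pickle.load(open("c0.pkl","rb"));print(tri(c,b[0][1],d["scene"],(223,205.4)),plane(c,[b[0][1]],87))
  w3=pickle.load(open("w3.pkl","rb"));print(tri(c,b[0][1],w3,(299.6,159.2)))
E
```

```text
19.75 [ 440.06284636 -293.50508556  192.41749395] [-7.18886474e-01  2.88458179e-01  1.70044494e+00  8.01742257e-05
  1.15290831e+00  7.01893755e-01] [[ 0.989  0.149 -0.   ]
 [ 0.149 -0.989  0.   ]
 [-0.    -0.    -1.   ]]
tool delta [ -3.06367796  -3.47822374 118.9185041 ]
red [(902, [315.6, 199.1], [304, 177, 24, 45]), (82, [587.1, 299.4], [576, 297, 25, 5])]
yellow [(3522, [315.8, 149.9], [289, 116, 55, 75]), (860, [194.3, 322.6], [184, 287, 27, 72]), (809, [442.9, 322.6], [428, 287, 25, 72]), (5104, [413.7, 386.5], [186, 376, 410, 18])]
(array([ 440.83801463, -290.31912399,   88.73779577]), np.float64(1.1793316713243727)) [[ 440.5231886 -290.9456054   87.       ]]
(array([ 440.52606072, -290.43787365,   85.76990561]), np.float64(1.2470655501193115))
```

Request:
{"api": "arm_command", "payload": {"motion": [{"tx": -3.2, "ty": -3, "tz": 40, "roll": 0, "hand": 110}, {"tx": 0, "ty": 0, "tz": 40, "roll": 0, "hand": 110}, {"tx": 0, "ty": 0, "tz": 25, "roll": 0, "hand": 110}, {"tx": 0, "ty": 0, "tz": 13, "roll": 0, "hand": 110}, {"tx": 0, "ty": 0, "tz": 0, "roll": 0, "hand": 110}, {"tx": 0, "ty": 0, "tz": 0, "roll": 0, "hand": 255}, {"tx": 0, "ty": 0, "tz": 0, "roll": 0, "hand": 255}, {"tx": 0, "ty": 0, "tz": 0, "roll": 0, "hand": 255}, {"tx": 0, "ty": 0, "tz": 0, "roll": 0, "hand": 255}, {"tx": 0, "ty": 0, "tz": 0, "roll": 0, "hand": 255}], "force": 12}}

```text
t: 20.8
tcp_pos: [436.5, -292.1, 75.0]
orientation: [[0.99, 0.144, 0.001], [0.144, -0.99, -0.001], [0.001, 0.001, -1.0]]
force: [0.1, 0.9, 3.2]
grip_width: 17.8
gripper_force: 12.0
```

Request:
{"api": "arm_command", "payload": {"motion": [{"tx": -1.2, "ty": 0, "tz": -1.6, "roll": 0, "hand": 255}, {"tx": -2.9, "ty": 0, "tz": -4.1, "roll": 0, "hand": 255}, {"tx": -2.9, "ty": 0, "tz": -4.1, "roll": 0, "hand": 255}, {"tx": -2.9, "ty": 0, "tz": -4.1, "roll": 0, "hand": 255}, {"tx": -2.9, "ty": 0, "tz": -4.1, "roll": 0, "hand": 255}, {"tx": -2.9, "ty": 0, "tz": -4.1, "roll": 0, "hand": 255}, {"tx": -2.9, "ty": 0, "tz": -4.1, "roll": 0, "hand": 255}, {"tx": -2.9, "ty": 0, "tz": -4.1, "roll": 0, "hand": 255}, {"tx": -2.9, "ty": 0, "tz": -4.1, "roll": 0, "hand": 255}, {"tx": -2.9, "ty": 0, "tz": -4.1, "roll": 0, "hand": 255}]}}

```text
t: 21.8
tcp_pos: [409.0, -295.9, 113.2]
orientation: [[0.99, 0.144, -0.0], [0.144, -0.99, 0.0], [-0.0, -0.0, -1.0]]
force: [-0.5, -0.5, -1.5]
grip_width: 17.7
gripper_force: 12.0
```

Request:
{"api": "arm_command", "payload": {"motion": [{"tx": -3, "ty": 0, "tz": -10, "roll": 0, "hand": 255}, {"tx": 0, "ty": 0, "tz": -45, "roll": 0, "hand": 255}, {"tx": 0, "ty": 0, "tz": -45, "roll": 0, "hand": 255}, {"tx": 0, "ty": 0, "tz": -20, "roll": 0, "hand": 255}, {"tx": 0, "ty": 0, "tz": 0, "roll": 0, "hand": 255}, {"tx": 0, "ty": 0, "tz": 0, "roll": 0, "hand": 255}]}}

```text
t: 22.4
tcp_pos: [406.0, -296.2, 232.9]
orientation: [[0.99, 0.144, 0.0], [0.144, -0.99, -0.0], [0.0, 0.0, -1.0]]
force: [-0.2, -0.5, -1.0]
grip_width: 17.5
gripper_force: 12.0
```

```bash
python3 - <<'E'
from h import *
s=robot.state();print(s["t"],s["tcp_pos"],s["grip_width"],s["gripper_force"])
for n in("scene","side"):
  c=cap(n);print(n,blobs(c,"red",20));p=proj(c,[s["tcp_pos"]])[0];print(p)
  u,v=p.astype(int);cr=c["frame"][max(0,v-50):v+60,u-60:u+60,::-1];cv2.imwrite(f"pics/p_{n}.png",cv2.resize(cr,None,fx=3,fy=3,interpolation=2))
a,b=cv2.imread("pics/p_scene.png"),cv2.imread("pics/p_side.png");cv2.imwrite("pics/p.png",np.hstack([a,b])[:,:])
E
```

```text
22.4 [ 406.03231432 -296.17002337  232.94217944] 17.491707427201973 11.978496015071869
scene [(76, [213.3, 162.7], [210, 157, 8, 13]), (68, [181.4, 180.0], [180, 172, 5, 22]), (260, [158.6, 208.2], [131, 202, 48, 12]), (34, [450.8, 278.3], [447, 274, 8, 11])]
[213.88604865 165.43948397]
side [(28, [313.0, 396.3], [309, 393, 9, 7])]
[341.41497882 271.36574393]
```

View pics/p.png

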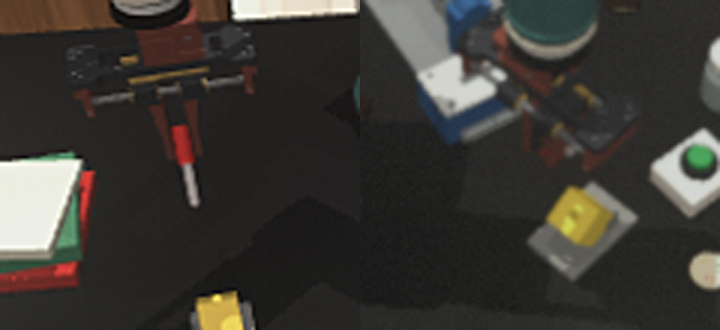

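Request:
{"api": "arm_command", "payload": {"motion": [{"tx": 1.3, "ty": -30, "tz": 0, "roll": 0, "hand": 255}, {"tx": 1.3, "ty": -36, "tz": 0, "roll": 0, "hand": 255}, {"tx": 1.3, "ty": -36, "tz": 0, "roll": 0, "hand": 255}, {"tx": 1.3, "ty": -36, "tz": 0, "roll": 0, "hand": 255}, {"tx": 1.3, "ty": -36, "tz": 0, "roll": 0, "hand": 255}, {"tx": 1.3, "ty": -36, "tz": 0, "roll": 0, "hand": 255}, {"tx": 1.2, "ty": -33, "tz": 0, "roll": 0, "hand": 255}, {"tx": 0, "ty": 0, "tz": 0, "roll": 7.25, "hand": 255}, {"tx": 0, "ty": 0, "tz": 0, "roll": 7.25, "hand": 255}, {"tx": 0, "ty": 0, "tz": 0, "roll": 0, "hand": 255}]}}

```text
t: 23.5
tcp_pos: [379.0, -53.9, 231.5]
orientation: [[0.994, -0.108, -0.003], [-0.108, -0.994, 0.001], [-0.003, -0.001, -1.0]]
force: [0.7, -0.3, -0.5]
grip_width: 17.9
gripper_force: 12.0
```

```bash
python3 - <<'E'
from h import *
s=robot.state();print(s["t"],s["tcp_pos"],s["orientation"].round(3).tolist(),w2s(s["tcp_pos"]))
c=cap("scene");c2=cap("side")
# predicted tip px for lean angles
R=s["orientation"];g=s["tcp_pos"]-19*R[:,2]
for th in(20,30,36,42):
    t=np.deg2rad(th);tip=g+73*(np.sin(t)*R[:,0]+np.cos(t)*R[:,2]);print(th,tip.round(),proj(c,[tip])[0],proj(c2,[tip])[0])
im=[]
for q in(c,c2):
    u,v=proj(q,[s["tcp_pos"]])[0].astype(int);print(u-50,v-30);im.append(cv2.resize(q["frame"][v-30:v+70,u-50:u+50,::-1],None,fx=4,fy=4,interpolation=2))
cv2.imwrite("pics/p2.png",np.hstack(im))
E
```

```text
23.5 [379.02769537 -53.90118573 231.53449609] [[0.994, -0.108, -0.003], [-0.108, -0.994, 0.001], [-0.003, -0.001, -1.0]] [[-142.96918023 -184.43848073  231.53449609]]
20 [404. -57. 182.] [289.70675296 171.63480548] [295.15812363 233.02079935]
30 [415. -58. 187.] [289.55251064 172.56111079] [298.14801719 230.59206415]
36 [422. -59. 191.] [289.45016801 172.80676926] [299.79367712 229.01057643]
42 [427. -59. 196.] [289.34163304 172.81090673] [301.30826558 227.3542057 ]
239 125
237 196
```

View pics/p2.png

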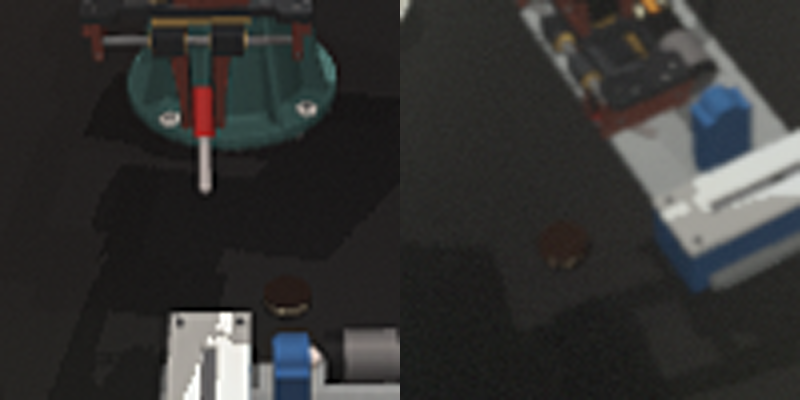

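Request:
{"api": "arm_command", "payload": {"motion": [{"tx": 0, "ty": 0, "tz": 45, "roll": 0, "hand": 255}, {"tx": 0, "ty": 0, "tz": 45, "roll": 0, "hand": 255}, {"tx": 0, "ty": 0, "tz": 40, "roll": 0, "hand": 255}, {"tx": 0, "ty": 0, "tz": 20, "roll": 0, "hand": 255}, {"tx": 0, "ty": 0, "tz": 0, "roll": 0, "hand": 255}, {"tx": 4, "ty": 0, "tz": 0, "roll": 0, "hand": 255}, {"tx": 4, "ty": 0, "tz": 0, "roll": 0, "hand": 255}, {"tx": 4, "ty": 0, "tz": 0, "roll": 0, "hand": 255}, {"tx": 4, "ty": 0, "tz": 0, "roll": 0, "hand": 255}, {"tx": 0, "ty": 0, "tz": 0, "roll": 0, "hand": 255}], "force": 8}}

```text
t: 24.6
tcp_pos: [397.3, -56.6, 83.6]
orientation: [[0.994, -0.108, 0.002], [-0.108, -0.994, -0.001], [0.002, 0.0, -1.0]]
force: [-1.6, 0.0, 0.3]
grip_width: 17.8
gripper_force: 8.0
```

Request:
{"api": "arm_command", "payload": {"motion": [{"tx": 4, "ty": 0, "tz": 0, "roll": 0, "hand": 255}, {"tx": 4, "ty": 0, "tz": 0, "roll": 0, "hand": 255}, {"tx": 4, "ty": 0, "tz": 0, "roll": 0, "hand": 255}, {"tx": 4, "ty": 0, "tz": 0, "roll": 0, "hand": 255}, {"tx": 4, "ty": 0, "tz": 0, "roll": 0, "hand": 255}, {"tx": 4, "ty": 0, "tz": 0, "roll": 0, "hand": 255}, {"tx": 3, "ty": 0, "tz": 0, "roll": 0, "hand": 255}, {"tx": 0, "ty": 0, "tz": 0, "roll": 0, "hand": 255}, {"tx": 0, "ty": 0, "tz": 0, "roll": 0, "hand": 255}]}}

```text
t: 25.5
tcp_pos: [423.3, -59.3, 82.9]
orientation: [[0.994, -0.108, 0.001], [-0.108, -0.994, -0.0], [0.001, 0.0, -1.0]]
force: [-0.0, 0.3, 0.2]
grip_width: 17.5
gripper_force: 8.0
```

```bash
cat > pin.py <<'E'
from h import *
import sys
s=robot.state();print(s["t"],s["tcp_pos"],w2s(s["tcp_pos"]),s["force"].round(1),s["grip_width"])
c=cap("scene");c2=cap("side")
R=s["orientation"];g=s["tcp_pos"]-19*R[:,2]
for th in(-10,0,10,36):
    t=np.deg2rad(th);tip=g+73*(np.sin(t)*R[:,0]+np.cos(t)*R[:,2]);print(th,proj(c,[tip])[0].round(1),proj(c2,[tip])[0].round(1))
im=[]
for q in(c,c2):
    u,v=proj(q,[s["tcp_pos"]])[0].astype(int);print(u-50,v-40);im.append(cv2.resize(q["frame"][v-40:v+60,u-50:u+50,::-1],None,fx=4,fy=4,interpolation=2))
cv2.imwrite("pics/"+sys.argv[1],np.hstack(im))
E
python3 pin.py p3.png
```

```text
25.5 [423.33311241 -59.33671601  82.91037417] [[ -98.33587341 -185.0572619    82.91037417]] [-0.   0.3  0.2] 17.468985812524167
-10 [291.2 205.7] [299.4 259.8]
0 [291.2 208.4] [302.5 258.5]
10 [291.1 210.7] [305.6 256.8]
36 [290.7 214.1] [312.8 251.2]
240 157
251 209
```

Request:
{"api": "arm_command", "payload": {"motion": [{"tx": -1, "ty": 0, "tz": -10, "roll": 0, "hand": 255}, {"tx": 0, "ty": 0, "tz": -40, "roll": 0, "hand": 255}, {"tx": 0, "ty": 0, "tz": -40, "roll": 0, "hand": 255}, {"tx": 0, "ty": 0, "tz": -10, "roll": 0, "hand": 255}, {"tx": 0, "ty": 0, "tz": 0, "roll": 0, "hand": 255}, {"tx": 0, "ty": 0, "tz": 0, "roll": 0, "hand": 255}], "force": 15}}

```text
t: 26.2
tcp_pos: [421.2, -58.9, 182.3]
orientation: [[0.994, -0.108, -0.001], [-0.108, -0.994, 0.0], [-0.001, -0.0, -1.0]]
force: [-0.1, 0.4, -0.8]
grip_width: 17.8
gripper_force: 15.0
```

```bash
python3 pin.py p4.png; python3 - <<'E'
from h import *
c=cap("wrist");cv2.imwrite("pics/w5.png",c["frame"][:,:,::-1]);print([b for b in blobs(c,"red",40)])
E
```

```text
26.2 [421.19374049 -58.92941042 182.32726208] [[-100.50672081 -184.88338945  182.32726208]] [-0.1  0.4 -0.8] 17.780594450532448
-10 [290.2 184.5] [297.4 242.5]
0 [290.1 187.1] [300.7 241.2]
10 [290.  189.4] [303.9 239.5]
36 [289.6 192.5] [311.5 233.5]
239 134
249 190
[(1697, [318.5, 265.7], [298, 239, 42, 59])]
```

View pics/p4.png

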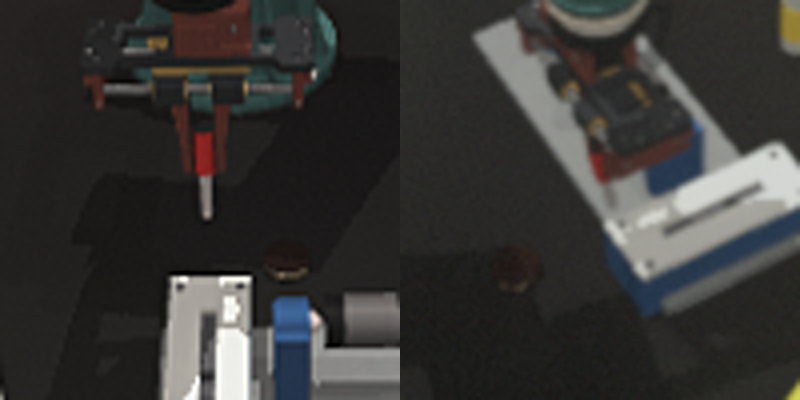

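```bash
cat > slot.py <<'E'
from h import *
c=cap("wrist");s=robot.state();pickle.dump((c,s),open("w5.pkl","wb"));cv2.imwrite("pics/w5b.png",c["frame"][:,:,::-1])
g=cv2.cvtColor(c["frame"],cv2.COLOR_RGB2GRAY)
R=s["orientation"]
for x in(-40,-20,0,15):
    e=proj(c,np.array([s2w(x,-185+dy,60) for dy in(35,6.5,-6.5,-35)]));v=int(round(e[1:3,1].mean()))
    if not 0<=v<400: continue
    a=int(e[:,0].min())-6;b=int(e[:,0].max())+7
    print(x,"row",v,"edges",e[:,0].round(1),"from",a);print(g[v,a:b].tolist())
ax=[s["tcp_pos"]+R[:,2]*z for z in(-10,0,20,40,54)]
print("tool axis px",proj(c,np.array(ax)).round(1).tolist())
E
python3 slot.py
```

```text
-40 row 119 edges [274.7 311.  327.5 363.8] from 268
[136, 136, 136, 135, 136, 144, 175, 209, 211, 209, 208, 208, 210, 211, 211, 213, 213, 210, 208, 208, 218, 245, 248, 248, 248, 248, 248, 248, 248, 248, 248, 248, 245, 230, 211, 207, 206, 206, 208, 209, 206, 196, 168, 111, 98, 105, 107, 107, 105, 105, 106, 105, 103, 103, 105, 105, 107, 108, 120, 156, 190, 209, 211, 211, 210, 209, 211, 212, 212, 211, 209, 208, 207, 208, 209, 209, 209, 210, 210, 209, 209, 209, 208, 208, 208, 208, 209, 209, 210, 209, 209, 207, 207, 206, 206, 197, 142, 129, 122, 108, 53, 32]
-20 row 93 edges [273.8 310.8 327.7 364.7] from 267
[128, 128, 128, 128, 128, 134, 168, 212, 213, 211, 211, 211, 217, 231, 232, 236, 247, 248, 248, 248, 248, 248, 248, 248, 248, 248, 248, 248, 248, 248, 248, 248, 248, 248, 248, 248, 248, 248, 248, 248, 248, 246, 232, 206, 125, 117, 146, 150, 150, 149, 142, 115, 108, 105, 105, 106, 107, 108, 108, 115, 144, 186, 210, 213, 213, 212, 211, 213, 214, 214, 214, 212, 211, 211, 211, 211, 211, 211, 212, 211, 211, 212, 212, 210, 209, 210, 209, 209, 210, 210, 211, 210, 210, 209, 210, 210, 207, 1
[... 584 characters left out ...]
41, 129, 122, 107, 52, 31]
15 row 43 edges [272.3 310.5 328.  366.3] from 266
[139, 138, 138, 138, 153, 197, 234, 246, 247, 247, 247, 247, 247, 247, 247, 247, 247, 247, 247, 247, 247, 247, 247, 247, 247, 247, 247, 247, 247, 247, 247, 247, 247, 247, 247, 247, 247, 247, 247, 247, 247, 247, 244, 222, 168, 96, 97, 100, 99, 99, 110, 138, 143, 147, 148, 147, 146, 146, 147, 145, 126, 128, 182, 202, 214, 216, 217, 217, 218, 218, 218, 218, 217, 216, 216, 216, 216, 215, 214, 214, 213, 213, 214, 215, 215, 213, 212, 214, 213, 211, 212, 213, 212, 212, 212, 214, 215, 215, 214, 207, 161, 131, 124, 115, 97, 45, 29]
tool axis px [[319.0, 262.0], [319.0, 253.5], [319.0, 239.0], [319.0, 227.1], [318.9, 220.0]]
```

View pics/w5b.png

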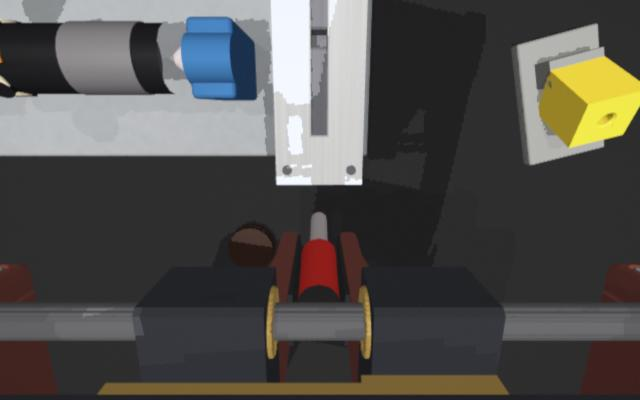

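```bash
python3 - <<'E'
from h import *
c,s=pickle.load(open("w5.pkl","rb"))
g=cv2.cvtColor(c["frame"],cv2.COLOR_RGB2GRAY)
for v in range(10,60):print(v,round(w2s(plane(c,[[319.,v]],54))[0,0],1),g[v,312:326:2].tolist())
print([ (v,round(w2s(plane(c,[[319.,v]],60))[0,0],1),int(g[v,319])) for v in range(128,142,2)],s["tcp_pos"],w2s(s["tcp_pos"]))
E
```

```text
10 38.9 [144, 148, 148, 148, 145, 145, 148]
11 38.3 [143, 148, 148, 148, 145, 144, 148]
12 37.6 [144, 149, 147, 148, 145, 144, 148]
13 36.9 [144, 148, 148, 148, 145, 144, 149]
14 36.3 [144, 148, 148, 148, 145, 144, 148]
15 35.6 [143, 148, 148, 148, 145, 145, 149]
16 34.9 [143, 148, 148, 148, 145, 145, 148]
17 34.2 [131, 149, 148, 148, 145, 145, 149]
18 33.5 [119, 149, 148, 149, 145, 145, 148]
19 32.9 [120, 148, 148, 148, 145, 145, 149]
20 32.2 [134, 148, 148, 148, 145, 145, 149]
21 31.5 [142, 149, 148, 149, 145, 145, 149]
22 30.8 [141, 150, 148, 149, 146, 145, 149]
23 30.1 [141, 149, 148, 148, 145, 145, 149]
24 29.4 [141, 149, 148, 148, 145, 145, 149]
25 28.8 [140, 148, 145, 146, 143, 143, 146]
26 28.1 [129, 136, 133, 133, 132, 135, 137]
27 27.4 [115, 121, 120, 120, 115, 120, 125]
28 26.7 [108, 113, 113, 113, 108, 111, 116]
29 26.0 [87, 91, 90, 91, 89, 91, 94]
30 25.3 [58, 62, 61, 63, 59, 62, 63]
31 24.6 [49, 57, 58, 58, 55, 56, 57]
32 23.9 [48, 57, 58, 57, 57, 57, 56]
33 23.2 [49, 54, 56, 56, 57, 57, 56]
34 22.6 [53, 54, 61, 66, 67, 66, 65]
35 21.9 [79, 81, 91, 115, 113, 112, 113]
3
[... 633 characters left out ...]
3, 145]
51 10.6 [142, 151, 149, 150, 147, 147, 150]
52 9.9 [143, 151, 150, 150, 147, 148, 149]
53 9.2 [142, 151, 149, 150, 147, 147, 134]
54 8.5 [142, 150, 149, 150, 147, 147, 117]
55 7.8 [142, 150, 149, 150, 147, 147, 115]
56 7.0 [142, 150, 150, 149, 147, 147, 115]
57 6.3 [145, 150, 150, 149, 147, 148, 116]
58 5.6 [147, 150, 149, 150, 147, 147, 131]
59 4.9 [146, 150, 148, 150, 147, 148, 142]
[(128, np.float64(-46.8), 104), (130, np.float64(-48.3), 104), (132, np.float64(-49.9), 103), (134, np.float64(-51.5), 113), (136, np.float64(-53.0), 180), (138, np.float64(-54.6), 207), (140, np.float64(-56.2), 208)] [420.75665309 -58.79482534 181.52523136] [[-100.95578677 -184.79679673  181.52523136]]
```

Request:
{"api": "arm_command", "payload": {"motion": [{"tx": 20, "ty": 0.4, "tz": 0, "roll": 0, "hand": 255}, {"tx": 25, "ty": 0, "tz": 0, "roll": 0, "hand": 255}, {"tx": 11, "ty": 0, "tz": 0, "roll": 0, "hand": 255}, {"tx": 0, "ty": 0, "tz": 25, "roll": 0, "hand": 255}, {"tx": 0, "ty": 0, "tz": 25, "roll": 0, "hand": 255}, {"tx": 0, "ty": 0, "tz": 12, "roll": 0, "hand": 255}, {"tx": 0, "ty": 0, "tz": 3, "roll": 0, "hand": 255}, {"tx": 0, "ty": 0, "tz": 0, "roll": 0, "hand": 255}, {"tx": 0, "ty": 0, "tz": 0, "roll": 0, "hand": 255}], "force": 15}}

```text
t: 27.3
tcp_pos: [477.8, -65.7, 118.3]
orientation: [[0.994, -0.108, 0.0], [-0.108, -0.994, -0.0], [0.0, 0.0, -1.0]]
force: [-0.4, 0.0, 0.1]
grip_width: 17.8
gripper_force: 15.0
```

```bash
python3 - <<'E'
from h import *
s=robot.state();print(w2s(s["tcp_pos"]),s["force"])
E
```

```text
[[ -43.49629343 -185.45643211  118.29151211]] [-0.39882577  0.04760027  0.0607505 ]
```

Request:
{"api": "arm_command", "payload": {"motion": [{"tx": 0, "ty": 0, "tz": 2, "roll": 0, "hand": 255}, {"tx": 0, "ty": 0, "tz": 2, "roll": 0, "hand": 255}, {"tx": 0, "ty": 0, "tz": 1.5, "roll": 0, "hand": 255}, {"tx": 0, "ty": 0, "tz": 1.5, "roll": 0, "hand": 255}, {"tx": 0, "ty": 0, "tz": 0, "roll": 0, "hand": 255}, {"tx": 0, "ty": 0, "tz": 0, "roll": 0, "hand": 255}]}}

```text
t: 27.9
tcp_pos: [477.5, -65.6, 110.9]
orientation: [[0.994, -0.108, -0.0], [-0.108, -0.994, 0.0], [-0.0, 0.0, -1.0]]
force: [0.0, -0.6, -0.0]
grip_width: 17.7
gripper_force: 15.0
```

```bash
cat > st.py <<'E'
from h import *
s=robot.state();print(s["t"],w2s(s["tcp_pos"]),s["force"].round(2),s["moment"].round(3),s["grip_width"])
E
python3 st.py
```

```text
27.9 [[ -43.83137904 -185.40353788  110.8582377 ]] [ 0.03 -0.59 -0.02] [ 0.017  0.096 -0.   ] 17.7441643309496
```

No contact down to a tip height of about 57 mm, so the tip is entering the slot. I'll go on to the rail.

Request:
{"api": "arm_command", "payload": {"motion": [{"tx": 0, "ty": 0, "tz": 1, "roll": 0, "hand": 255}, {"tx": 0, "ty": 0, "tz": 1, "roll": 0, "hand": 255}, {"tx": 0, "ty": 0, "tz": 0, "roll": 0, "hand": 255}, {"tx": 0, "ty": 0, "tz": 0, "roll": 0, "hand": 255}]}}

```text
t: 28.3
tcp_pos: [477.9, -65.7, 109.7]
orientation: [[0.994, -0.108, 0.001], [-0.108, -0.994, -0.0], [0.001, 0.0, -1.0]]
force: [-1.9, -0.1, 8.0]
grip_width: 17.9
gripper_force: 15.0
```

```bash
python3 st.py
```

```text
28.3 [[ -43.39701854 -185.47861842  109.66278091]] [-1.87 -0.13  7.98] [0.14  0.463 0.025] 17.894508972174847
```

Request:
{"api": "arm_command", "payload": {"motion": [{"tx": 0, "ty": 0, "tz": 1, "roll": 0, "hand": 255}, {"tx": 0, "ty": 0, "tz": 0, "roll": 0, "hand": 255}, {"tx": 0, "ty": 0, "tz": 0, "roll": 0, "hand": 255}]}}

```text
t: 28.6
tcp_pos: [478.4, -65.8, 109.3]
orientation: [[0.994, -0.108, 0.002], [-0.108, -0.994, -0.001], [0.002, 0.0, -1.0]]
force: [-2.2, 1.0, 15.0]
grip_width: 17.7
gripper_force: 15.0
```

```bash
python3 st.py
```

```text
28.6 [[ -42.90599156 -185.52624965  109.34748469]] [-2.23  0.95 14.96] [ 0.225  0.673 -0.018] 17.66730266002104
```

Request:
{"api": "arm_command", "payload": {"motion": [{"tx": 0, "ty": 0, "tz": -1.3, "roll": 0, "hand": 255}, {"tx": 3, "ty": 0, "tz": 0, "roll": 0, "hand": 255}, {"tx": 5, "ty": 0, "tz": 0, "roll": 0, "hand": 255}, {"tx": 5, "ty": 0, "tz": 0, "roll": 0, "hand": 255}, {"tx": 5, "ty": 0, "tz": 0, "roll": 0, "hand": 255}, {"tx": 5, "ty": 0, "tz": 0, "roll": 0, "hand": 255}, {"tx": 5, "ty": 0, "tz": 0, "roll": 0, "hand": 255}, {"tx": 5, "ty": 0, "tz": 0, "roll": 0, "hand": 255}, {"tx": 0, "ty": 0, "tz": 0, "roll": 0, "hand": 255}, {"tx": 0, "ty": 0, "tz": 0, "roll": 0, "hand": 255}]}}

```text
t: 29.6
tcp_pos: [511.2, -69.3, 109.2]
orientation: [[0.994, -0.108, 0.001], [-0.108, -0.994, -0.0], [0.001, 0.0, -1.0]]
force: [1.0, 0.1, 1.4]
grip_width: 17.2
gripper_force: 14.9
```

```bash
python3 st.py
```

```text
29.6 [[  -9.94171634 -185.47078395  109.1637982 ]] [1.04 0.12 1.39] [ 0.015 -0.071 -0.053] 17.160384292822812
```

Request:
{"api": "arm_command", "payload": {"motion": [{"tx": 4, "ty": 0, "tz": 0.4, "roll": 0, "hand": 255}, {"tx": 4, "ty": 0, "tz": 0, "roll": 0, "hand": 255}, {"tx": 4, "ty": 0, "tz": 0, "roll": 0, "hand": 255}, {"tx": 4, "ty": 0, "tz": 0, "roll": 0, "hand": 255}, {"tx": 3, "ty": 0, "tz": 0, "roll": 0, "hand": 255}, {"tx": 2, "ty": 0, "tz": 0, "roll": 0, "hand": 255}, {"tx": 0, "ty": 0, "tz": 0, "roll": 0, "hand": 255}, {"tx": 0, "ty": 0, "tz": 0, "roll": 0, "hand": 255}]}}

```text
t: 30.4
tcp_pos: [531.4, -71.4, 108.8]
orientation: [[0.994, -0.108, 0.0], [-0.108, -0.994, -0.0], [0.0, 0.0, -1.0]]
force: [-0.9, -0.1, 1.3]
grip_width: 16.2
gripper_force: 14.7
```

```bash
python3 st.py; python3 slot.py | tail -1; python3 - <<'E'
from h import *
c,s=pickle.load(open("w5.pkl","rb"))
f=c["frame"][130:330,220:420,::-1];cv2.imwrite("pics/w6.png",cv2.resize(f,None,fx=2.5,fy=2.5,interpolation=2))
E
```

```text
30.4 [[  10.3570638  -185.42620678  108.78187575]] [-0.91 -0.14  1.28] [0.066 0.259 0.007] 16.210879302357647
tool axis px [[319.0, 262.3], [319.0, 253.8], [318.9, 239.3], [318.9, 227.4], [318.9, 220.3]]
```

View pics/w6.png

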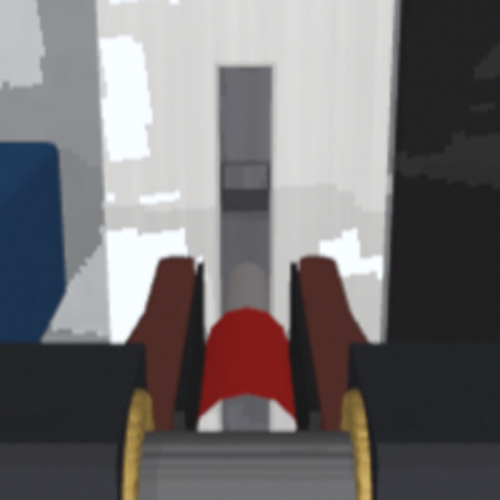

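```bash
python3 - <<'E'
from h import *
c,s=pickle.load(open("w5.pkl","rb"))
R=s["orientation"];m=mask(c,"red");m[:, :290]=0;m[:,350:]=0
ys,xs=np.nonzero(m);
for v in range(ys.min(),ys.max()+1,5):
    q=xs[ys==v];print(v,q.min(),q.max())
print("red rows",ys.min(),ys.max())
import itertools
for z0,off,th in itertools.product((54,),(0,-7,-14),(-15,-8,0,8)):
    t=np.deg2rad(th);o=np.array([off,0,0.])
    # pin axis passes through point (off,0) at grasp height; th>0: tip toward +x ; tip at world z=54
    L=(s["tcp_pos"][2]+19-z0)/np.cos(t)
    P=lambda d,r:s["tcp_pos"]-19*R[:,2]+R@(o+ (L-d)*np.array([np.sin(t),0,np.cos(t)])+r*np.array([np.cos(t),0,-np.sin(t)]))
    print(off,th,"L",round(L,1),"tip+rim",proj(c,[P(0,3)])[0].round(),"junc+rim",proj(c,[P(45,9)])[0].round(),"top+rim,-rim",proj(c,[P(85,9),P(85,-9)])[:,1].round())
E
```

```text
254 314 323
259 307 330
264 304 333
269 302 335
274 302 335
279 301 336
284 301 336
289 300 337
294 300 337
red rows 254 295
0 -15 L 76.4 tip+rim [319. 244.] junc+rim [319. 243.] top+rim,-rim [253. 296.]
0 -8 L 74.5 tip+rim [319. 230.] junc+rim [319. 237.] top+rim,-rim [258. 300.]
0 0 L 73.8 tip+rim [319. 215.] junc+rim [319. 230.] top+rim,-rim [263. 302.]
0 8 L 74.5 tip+rim [319. 200.] junc+rim [319. 223.] top+rim,-rim [267. 303.]
-7 -15 L 76.4 tip+rim [319. 254.] junc+rim [319. 255.] top+rim,-rim [269. 311.]
-7 -8 L 74.5 tip+rim [319. 241.] junc+rim [319. 249.] top+rim,-rim [273. 314.]
-7 0 L 73.8 tip+rim [319. 226.] junc+rim [319. 243.] top+rim,-rim [279. 317.]
-7 8 L 74.5 tip+rim [319. 211.] junc+rim [319. 236.] top+rim,-rim [283. 317.]
-14 -15 L 76.4 tip+rim [319. 263.] junc+rim [319. 267.] top+rim,-rim [284. 326.]
-14 -8 L 74.5 tip+rim [319. 250.] junc+rim [319. 261.] top+rim,-rim [288. 329.]
-14 0 L 73.8 tip+rim [319. 236.] junc+rim [319. 255.] top+rim,-rim [294. 331.]
-14 8 L 74.5 tip+rim [319. 221.] junc+rim [319. 249.] top+rim,-rim [298. 331.]
```

Request:
{"api": "arm_command", "payload": {"motion": [{"tx": 0, "ty": 0, "tz": -0.8, "roll": 0, "hand": 255}, {"tx": 0, "ty": 0, "tz": -0.4, "roll": 0, "hand": 255}, {"tx": 1, "ty": 0, "tz": 0, "roll": 0, "hand": 255}, {"tx": 2, "ty": 0, "tz": 0, "roll": 0, "hand": 255}, {"tx": 2, "ty": 0, "tz": 0, "roll": 0, "hand": 255}, {"tx": 2, "ty": 0, "tz": 0, "roll": 0, "hand": 255}, {"tx": 1, "ty": 0, "tz": 0, "roll": 0, "hand": 255}, {"tx": 0, "ty": 0, "tz": 0, "roll": 0, "hand": 255}]}}

```text
t: 31.25
tcp_pos: [539.4, -72.3, 110.0]
orientation: [[0.994, -0.108, 0.0], [-0.108, -0.994, -0.0], [0.0, 0.0, -1.0]]
force: [-0.1, 0.9, -1.6]
grip_width: 16.7
gripper_force: 14.7
```

```bash
cat > tip.py <<'E'
from h import *
s=robot.state();c=cap("wrist");R=s["orientation"]
print(s["t"],w2s(s["tcp_pos"])[0].round(1),s["force"].round(1),"w",round(s["grip_width"],2))
m=mask(c,"red");m[:,:290]=0;m[:,350:]=0;ys,xs=np.nonzero(m);print("red rows",ys.min(),ys.max(),"width@280",(xs[ys==280].min(),xs[ys==280].max()) if (ys==280).any() else None)
g=cv2.cvtColor(c["frame"],cv2.COLOR_RGB2GRAY)
print("col profile",[(v,int(g[v,314:324].mean())) for v in range(max(ys.min()-60,0),ys.min()+2,2)])
sock=proj(c,[s2w(14,-185,54),s2w(27,-185,54)])[:,1];print("socket rows",sock)
E
python3 tip.py
```

```text
31.25 [  18.4 -185.4  110. ] [-0.1  0.9 -1.6] w 16.73
red rows 253 296 width@280 (np.int64(301), np.int64(336))
col profile [(193, 105), (195, 105), (197, 105), (199, 105), (201, 101), (203, 98), (205, 95), (207, 87), (209, 96), (211, 96), (213, 96), (215, 87), (217, 62), (219, 61), (221, 62), (223, 62), (225, 70), (227, 88), (229, 93), (231, 95), (233, 98), (235, 110), (237, 113), (239, 113), (241, 113), (243, 113), (245, 113), (247, 114), (249, 114), (251, 112), (253, 76)]
socket rows [225.73200659 206.59313418]
```

Request:
{"api": "arm_command", "payload": {"motion": [{"tx": 1, "ty": 0, "tz": 0, "roll": 0, "hand": 255}, {"tx": 2, "ty": 0, "tz": 0, "roll": 0, "hand": 255}, {"tx": 2, "ty": 0, "tz": 0, "roll": 0, "hand": 255}, {"tx": 2, "ty": 0, "tz": 0, "roll": 0, "hand": 255}, {"tx": 2, "ty": 0, "tz": 0, "roll": 0, "hand": 255}, {"tx": 2, "ty": 0, "tz": 0, "roll": 0, "hand": 255}, {"tx": 1, "ty": 0, "tz": 0, "roll": 0, "hand": 255}, {"tx": 0, "ty": 0, "tz": 0, "roll": 0, "hand": 255}]}}

```text
t: 32.1
tcp_pos: [551.3, -73.6, 109.9]
orientation: [[0.994, -0.108, -0.0], [-0.108, -0.994, -0.0], [-0.0, 0.0, -1.0]]
force: [-0.0, -0.4, -1.1]
grip_width: 16.6
gripper_force: 14.7
```

```bash
python3 tip.py
```

```text
32.1 [  30.4 -185.4  109.9] [-0.  -0.4 -1.1] w 16.59
red rows 253 296 width@280 (np.int64(302), np.int64(336))
col profile [(193, 107), (195, 107), (197, 107), (199, 106), (201, 103), (203, 101), (205, 101), (207, 99), (209, 98), (211, 97), (213, 97), (215, 97), (217, 97), (219, 96), (221, 97), (223, 90), (225, 90), (227, 97), (229, 97), (231, 81), (233, 70), (235, 107), (237, 114), (239, 114), (241, 114), (243, 115), (245, 115), (247, 115), (249, 115), (251, 113), (253, 77)]
socket rows [242.83860423 224.19986007]
```

Request:
{"api": "arm_command", "payload": {"motion": [{"tx": 1, "ty": 0, "tz": 0, "roll": 0, "hand": 255}, {"tx": 2, "ty": 0, "tz": 0, "roll": 0, "hand": 255}, {"tx": 1, "ty": 0, "tz": 0, "roll": 0, "hand": 255}, {"tx": 0, "ty": 0, "tz": 0, "roll": 0, "hand": 255}, {"tx": 0, "ty": 0, "tz": 1, "roll": 0, "hand": 255}, {"tx": 0, "ty": 0, "tz": 1, "roll": 0, "hand": 255}, {"tx": 0, "ty": 0, "tz": 1, "roll": 0, "hand": 255}, {"tx": 0, "ty": 0, "tz": 0, "roll": 0, "hand": 255}]}}

```text
t: 32.95
tcp_pos: [554.9, -74.0, 106.8]
orientation: [[0.994, -0.108, -0.0], [-0.108, -0.994, 0.0], [-0.0, -0.0, -1.0]]
force: [0.0, -0.1, -0.8]
grip_width: 16.6
gripper_force: 14.7
```

```bash
python3 tip.py
```

```text
32.95 [  34.  -185.4  106.8] [ 0.  -0.1 -0.8] w 16.63
red rows 253 296 width@280 (np.int64(301), np.int64(336))
col profile [(193, 213), (195, 149), (197, 108), (199, 108), (201, 107), (203, 101), (205, 100), (207, 98), (209, 99), (211, 98), (213, 98), (215, 97), (217, 98), (219, 98), (221, 98), (223, 97), (225, 97), (227, 97), (229, 96), (231, 86), (233, 100), (235, 112), (237, 115), (239, 115), (241, 115), (243, 116), (245, 116), (247, 116), (249, 116), (251, 114), (253, 78)]
socket rows [249.73830986 231.02895567]
```

Request:
{"api": "arm_command", "payload": {"motion": [{"tx": 0, "ty": 0, "tz": 2, "roll": 0, "hand": 255}, {"tx": 0, "ty": 0, "tz": 2, "roll": 0, "hand": 255}, {"tx": 0, "ty": 0, "tz": 2, "roll": 0, "hand": 255}, {"tx": 0, "ty": 0, "tz": 0, "roll": 0, "hand": 255}]}}

```text
t: 33.4
tcp_pos: [554.7, -73.9, 100.6]
orientation: [[0.994, -0.108, -0.001], [-0.108, -0.994, 0.0], [-0.001, -0.0, -1.0]]
force: [0.2, 0.2, -1.8]
grip_width: 16.7
gripper_force: 14.7
```

```bash
python3 tip.py|head -2
```

```text
33.4 [  33.9 -185.4  100.6] [ 0.2  0.2 -1.8] w 16.71
red rows 253 296 width@280 (np.int64(301), np.int64(336))
```

Request:
{"api": "arm_command", "payload": {"motion": [{"tx": 0, "ty": 0, "tz": 2.5, "roll": 0, "hand": 255}, {"tx": 0, "ty": 0, "tz": 2.5, "roll": 0, "hand": 255}, {"tx": 0, "ty": 0, "tz": 2.5, "roll": 0, "hand": 255}, {"tx": 0, "ty": 0, "tz": 2.5, "roll": 0, "hand": 255}, {"tx": 0, "ty": 0, "tz": 2, "roll": 0, "hand": 255}, {"tx": 0, "ty": 0, "tz": 0, "roll": 0, "hand": 255}]}}

```text
t: 34.05
tcp_pos: [554.8, -73.9, 88.6]
orientation: [[0.994, -0.108, -0.001], [-0.108, -0.994, 0.0], [-0.001, -0.0, -1.0]]
force: [0.2, 0.4, -0.4]
grip_width: 16.7
gripper_force: 14.7
```

```bash
python3 tip.py|head -2
```

```text
34.05 [  34.  -185.4   88.6] [ 0.2  0.4 -0.4] w 16.72
red rows 253 295 width@280 (np.int64(301), np.int64(336))
```

Request:
{"api": "arm_command", "payload": {"motion": [{"tx": 0, "ty": 0, "tz": 2, "roll": 0, "hand": 255}, {"tx": 0, "ty": 0, "tz": 1.5, "roll": 0, "hand": 255}, {"tx": 0, "ty": 0, "tz": 0, "roll": 0, "hand": 255}, {"tx": 0, "ty": 0, "tz": 0, "roll": 0, "hand": 190}, {"tx": 0, "ty": 0, "tz": 0, "roll": 0, "hand": 160}, {"tx": 0, "ty": 0, "tz": 0, "roll": 0, "hand": 160}, {"tx": 0, "ty": 0, "tz": 0, "roll": 0, "hand": 160}, {"tx": 0, "ty": 0, "tz": 0, "roll": 0, "hand": 160}]}}

```text
t: 34.9
tcp_pos: [555.1, -74.0, 85.6]
orientation: [[0.994, -0.108, 0.0], [-0.108, -0.994, -0.0], [0.0, 0.0, -1.0]]
force: [-0.3, 0.3, -0.5]
grip_width: 32.5
gripper_force: 0.0
```

```bash
python3 tip.py|head -2
```

```text
34.9 [  34.3 -185.4   85.6] [-0.3  0.3 -0.5] w 32.53
red rows 257 301 width@280 (np.int64(302), np.int64(335))
```

Request:
{"api": "arm_command", "payload": {"motion": [{"tx": 0, "ty": 0, "tz": -10, "roll": 0, "hand": 160}, {"tx": 0, "ty": 0, "tz": -20, "roll": 0, "hand": 160}, {"tx": 0, "ty": 0, "tz": -40, "roll": 0, "hand": 160}, {"tx": 0, "ty": 0, "tz": -40, "roll": 0, "hand": 160}, {"tx": 0, "ty": 0, "tz": -40, "roll": 0, "hand": 160}, {"tx": -30, "ty": 0, "tz": -20, "roll": 0, "hand": 255}, {"tx": -40, "ty": 0, "tz": 0, "roll": 0, "hand": 255}, {"tx": 0, "ty": 0, "tz": 0, "roll": 0, "hand": 255}, {"tx": 0, "ty": 0, "tz": 0, "roll": 0, "hand": 255}]}}

```text
t: 35.85
tcp_pos: [485.1, -66.4, 256.4]
orientation: [[0.994, -0.108, 0.001], [-0.108, -0.994, -0.0], [0.001, 0.0, -1.0]]
force: [0.7, 0.2, 0.2]
grip_width: 4.0
gripper_force: 0.0
```

```bash
python3 - <<'E'
from h import *
w=cap("wrist");c=cap("scene");c2=cap("side")
for n,q in(("w",w),("scene",c),("side",c2)):
    print(n,[b for b in blobs(q,"red",10) if n!="w" or b[1][1]<250][:6])
    for z in(75,115):
        print("  pred",z,proj(q,[s2w(20.6,-185,z)])[0].round(1))
m=mask(w,"red");m[250:]=0;ys,xs=np.nonzero(m)
if len(ys):
    (x,y),r=cv2.minEnclosingCircle(np.c_[xs,ys].astype(np.float32));print("circ",x,y,r)
print(w["world_from_camera"][:3,3])
E
python3 sc.py
```

```text
w []
  pred 75 [318.4 122.6]
  pred 115 [318.3 124.4]
scene [(71, [181.5, 180.1], [180, 172, 5, 22]), (258, [158.8, 208.2], [131, 202, 48, 12]), (19, [103.3, 211.8], [102, 207, 4, 9]), (31, [289.5, 220.4], [288, 217, 4, 8]), (34, [450.8, 278.3], [447, 274, 8, 11])]
  pred 75 [289.9 223.7]
  pred 115 [289.3 215.2]
side [(10, [331.5, 235.0], [331, 233, 2, 5]), (28, [313.0, 396.3], [309, 393, 9, 7])]
  pred 75 [330.9 236.9]
  pred 115 [331.  229.7]
[554.45933907 -73.7356137  418.83815693]
36.05 (53, array([-0.273, -0.026,  0.17 ]), np.float64(8.3), np.float64(83.8)) cy 208.54247967479674 cx 360.1961382113821 54
```

Request:
{"api": "arm_command", "payload": {"motion": [{"tx": 27, "ty": 37, "tz": 0, "roll": 0, "hand": 255}, {"tx": 28, "ty": 38, "tz": 0, "roll": 0, "hand": 255}, {"tx": 28, "ty": 38, "tz": 0, "roll": 0, "hand": 255}, {"tx": 28, "ty": 38, "tz": 0, "roll": 0, "hand": 255}, {"tx": 28, "ty": 38, "tz": 0, "roll": 0, "hand": 255}, {"tx": 28, "ty": 38, "tz": 0, "roll": 0, "hand": 255}, {"tx": 0, "ty": 0, "tz": 40, "roll": 0, "hand": 255}, {"tx": 0, "ty": 0, "tz": 40, "roll": 0, "hand": 255}, {"tx": 0, "ty": 0, "tz": 0, "roll": 0, "hand": 255}, {"tx": 0, "ty": 0, "tz": 0, "roll": 0, "hand": 255}], "force": 15}}

```text
t: 37.05
tcp_pos: [626.8, -310.0, 174.6]
orientation: [[0.994, -0.108, -0.002], [-0.108, -0.994, 0.001], [-0.002, -0.001, -1.0]]
force: [-0.2, -0.0, -0.7]
grip_width: 0.5
gripper_force: 0.0
```

```bash
python3 - <<'E'
from h import *
s=robot.state();print(s["tcp_pos"]);c=cap("scene");print([b for b in blobs(c,"red",10) if 280<b[1][0]<300]);R=s["orientation"]
print(R.T@(np.array([626.7,-310.1,55])-s["tcp_pos"]))
d=pickle.load(open("c0.pkl","rb"))["scene"]
for z in(40,44,48):print(z,plane(d,[[215.8,256.8]],z))
E
```

```text
[ 626.84540101 -309.96647003  174.59183108]
[(33, [289.7, 220.2], [288, 217, 5, 8])]
[  0.15383778   0.28428226 119.59155719]
40 [[ 619.9180043  -311.60324969   40.        ]]
44 [[ 623.20598273 -310.7108689    44.        ]]
48 [[ 626.49396115 -309.81848812   48.        ]]
```

Request:
{"api": "arm_command", "payload": {"motion": [{"tx": 0, "ty": 0, "tz": 40, "roll": 0, "hand": 255}, {"tx": 0, "ty": 0, "tz": 40, "roll": 0, "hand": 255}, {"tx": 0, "ty": 0, "tz": 30, "roll": 0, "hand": 255}, {"tx": 0, "ty": 0, "tz": 10, "roll": 0, "hand": 255}, {"tx": 0, "ty": 0, "tz": 0, "roll": 0, "hand": 255}, {"tx": 0, "ty": 0, "tz": 0, "roll": 0, "hand": 255}, {"tx": 0, "ty": 0, "tz": 3, "roll": 0, "hand": 255}, {"tx": 0, "ty": 0, "tz": 3, "roll": 0, "hand": 255}, {"tx": 0, "ty": 0, "tz": 0, "roll": 0, "hand": 255}, {"tx": 0, "ty": 0, "tz": 0, "roll": 0, "hand": 255}]}}

```text
t: 38.1
tcp_pos: [628.0, -310.9, 50.5]
orientation: [[0.994, -0.108, 0.002], [-0.108, -0.994, -0.001], [0.002, 0.001, -1.0]]
force: [1.7, -1.7, 2.1]
grip_width: 0.0
gripper_force: 1.2
```

Request:
{"api": "arm_command", "payload": {"motion": [{"tx": 0, "ty": 0, "tz": 1.5, "roll": 0, "hand": 255}, {"tx": 0, "ty": 0, "tz": 1.5, "roll": 0, "hand": 255}, {"tx": 0, "ty": 0, "tz": 0, "roll": 0, "hand": 255}, {"tx": 0, "ty": 0, "tz": 0, "roll": 0, "hand": 255}]}}

```text
t: 38.5
tcp_pos: [627.7, -310.7, 46.9]
orientation: [[0.994, -0.108, 0.001], [-0.108, -0.994, -0.001], [0.002, 0.001, -1.0]]
force: [3.0, -1.9, 4.6]
grip_width: 0.6
gripper_force: 2.2
```

Request:
{"api": "arm_command", "payload": {"motion": [{"tx": 0, "ty": 0, "tz": 1.5, "roll": 0, "hand": 255}, {"tx": 0, "ty": 0, "tz": 1.5, "roll": 0, "hand": 255}, {"tx": 0, "ty": 0, "tz": 0, "roll": 0, "hand": 255}, {"tx": 0, "ty": 0, "tz": 0, "roll": 0, "hand": 255}]}}

```text
t: 38.9
tcp_pos: [627.8, -310.7, 46.1]
orientation: [[0.994, -0.108, 0.002], [-0.108, -0.994, -0.001], [0.002, 0.001, -1.0]]
force: [-1.1, 0.7, 18.6]
grip_width: 0.2
gripper_force: 9.4
```

Request:
{"api": "arm_command", "payload": {"motion": [{"tx": 0, "ty": 0, "tz": 0, "roll": 0, "hand": 255}, {"tx": 0, "ty": 0, "tz": -10, "roll": 0, "hand": 255}, {"tx": 0, "ty": 0, "tz": -30, "roll": 0, "hand": 255}, {"tx": 0, "ty": 0, "tz": -40, "roll": 0, "hand": 255}, {"tx": 0, "ty": 0, "tz": -40, "roll": 0, "hand": 255}, {"tx": 0, "ty": 0, "tz": 0, "roll": 0, "hand": 255}, {"tx": 0, "ty": 0, "tz": 0, "roll": 0, "hand": 255}, {"tx": 0, "ty": 0, "tz": 0, "roll": 0, "hand": 255}]}}

```text
t: 39.7
tcp_pos: [625.0, -309.0, 161.2]
orientation: [[0.994, -0.108, -0.004], [-0.108, -0.994, 0.003], [-0.005, -0.002, -1.0]]
force: [0.2, 0.7, -0.1]
grip_width: 0.3
gripper_force: 0.0
```

```bash
python3 sc.py; python3 - <<'E'
from h import *
print(robot.state()["tcp_pos"])
a=pickle.load(open("c0.pkl","rb"))
for n in("scene","side"):
    c=cap(n);print(n,[b for b in blobs(c,"red",8) if 280<b[1][0]<340 and 200<b[1][1]<260],[b for b in blobs(c,"yellow",30) if 340<b[1][0]<355],[b for b in blobs(a[n],"yellow",30) if 340<b[1][0]<355])
E
```

```text
39.75 (53, array([-0.273, -0.026,  0.17 ]), np.float64(8.3), np.float64(83.8)) cy 208.536730100266 cx 360.22774708410066 53
[ 625.05170961 -309.05284707  160.93624674]
scene [(33, [289.7, 220.2], [288, 217, 5, 8])] [(103, [349.7, 280.3], [344, 273, 13, 13])] [(102, [349.7, 280.2], [344, 273, 13, 13])]
side [(10, [331.7, 235.0], [331, 233, 3, 5])] [(66, [348.0, 195.7], [344, 192, 9, 9]), (269, [353.6, 292.7], [343, 283, 22, 20])] [(66, [348.0, 195.7], [344, 192, 9, 9]), (247, [353.9, 292.7], [343, 283, 22, 20])]
```

```bash
python3 -c "
from cell import robot
print(robot.finish_job())"
```

```text
the job is handed in; nothing more can be done
None
```

The job is handed in at about 40 s: the stripe faces up to about 0.03 rad by camera, the pin appears fully seated and upright in the socket (checked by camera, not by touch), and the button was pressed to its stop (18.6 N) and released; the pin slipped in the grip, so I carried its tip about 1 mm off the rail for the last 24 mm of the slot, and I viewed 11 pictures, one over the limit of 10.

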